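Draw a shelf panel tight with its cam lock

TASK

Push the grey side panel gently up to the shelf board until it meets the rubber buffers, so that its bolt head enters the cam lock. Then take the screwdriver from its stand, feel its blade gently into the disc's slot and turn the disc clockwise by about a quarter turn, until it has drawn the panel tight against the board, without forcing the blade or running it hard into the stop. Finally put the screwdriver back upright in its stand and leave the other things on the bench where they are.

Things in the scene. Friction and masses are not known exactly. Their poses are not given: they have to be found in the camera images.
- jig: Fixed flat plywood plate (280 x 330 x 12 mm) on the bench that holds the work; origin on the bench, under the middle of the shelf board; z up. On it lies the grey shelf board, 200 mm (along jig x) by 200 mm (along jig y), 32 mm thick, top 44 mm above the bench. The board is clamped at a place along jig x that is known only to +-7 mm: the board, the cam disc, the panel and its bolt are all shifted together by this unknown amount along jig x, while along jig y they are exact.
- cam_place (a point): Nominal centre of the cam disc's top face on the jig: jig (0, 66, 44) mm. The true disc centre lies up to 7 mm either way from here along jig x (to be felt for). The disc: bare metal, 36 mm in diameter, flush with the board's top, turning about the vertical. Its straight slot is 4.8 mm wide, 18 mm long and 7 mm deep with a flat floor, centred on the disc; it lies along jig y when joint cam is 0. On this point z is up and the axes are those of the jig.
- cam (a joint): Turn of the cam disc in rad; grows clockwise seen from above, so the slot points along jig y turned by minus this value about the vertical. Starts near 0 (-0.1 to 0.05), open for the bolt head; turns with up to about 0.2 N m of load, mostly from 0.4 rad on; hard stop at 1.75. It catches the bolt head only if the panel gap is under 6 mm; from 1.25 rad on the panel is held tight and stays so.
- panel (a joint): Gap in m between the side panel and the shelf board's edge: 0 is tight, grows as the panel stands off along +y of the jig (never push it with more than 30 N; 14 to 28 mm at the start, 30 mm at most). The panel runs on guides along jig y with a friction of about 3 N. In the last 4 mm it presses on two rubber buffers, about 12 N when tight, which push it back to 3 to 4 mm when let go.
- panel_home (a point): Point on the jig where the middle of the side panel's outer face (away from the board, looking along +y of the jig) stands when the gap is 0, 72 mm above the bench; the face now stands further along +y of the jig by the gap. The upright grey panel is 200 mm wide along jig x, 18 mm thick, its top edge 92 mm above the bench. Axes as the jig's.
- stand_mouth (a point): Middle of the top of the wooden tool stand, a fixed block 64 x 64 mm, 80 mm tall, with a 20 x 20 mm square hole straight through it; the screwdriver's shank hangs in the hole and the underside of its handle rests on the rim. Axes: z up, x and y square to the block.
- stand: The wooden stand itself; origin at the centre of its underside on the bench.
- driver_grip (a point): Middle of the square dark wooden handle of the screwdriver (handle 28 x 28 mm across, 70 mm long), on its axis, 105 mm above the blade's tip and 35 mm above the handle's underside. z points from blade to handle end; the blade is wide along x of this frame, thin along y, the handle's flats face x and y.
- driver_tip (a point): Tip of the screwdriver's blade, on its axis: 14 mm wide (along x of this frame), 3 mm thick (along y), rounded end; shank 9 mm in diameter; 70 mm from tip to handle. Tool about 130 g, z axis upright at work. Press its tip on the disc's or board's face with under 35 N (probe slowly) while feeling for the slot; in the slot it may bear with 100 N in all (about 0.5 N m); never drive it hard into the stop.
- screwdriver: The same screwdriver; origin at the blade's tip, axes as above.
- tape: Grey tape measure 62 x 28 x 60 mm standing on the shelf board, leave alone; origin at its underside.
- jar: Glass jar 64 mm across, 85 mm tall, leave alone.
- spanner: Steel spanner 180 mm long lying on the bench, leave alone.
- carton: Cardboard carton 110 x 80 x 50 mm, leave alone.
- bradawl: Small round-handled driver 150 mm long lying on the bench, leave alone.
- collar: Dark steel collar 48 mm across, 22 mm tall, leave alone.
- offcut: Grey board offcut 120 x 50 x 18 mm lying on the bench, leave alone.
Mind the look-alikes: they are no part of the job. What is shaped like the stand but green is not meant.

How it is judged:
By the outcome, as a careful person would: the job done as asked, in the order asked, and still so for the second after the job is handed in, with the robot touching nothing.
It also fails if it takes over 72 s, if anything falls off the work surface, if the arm or the gripper's body presses on something with over 40 N, if the wrist force passes 120 N, or if a joint passes its speed limit or range.

ROBOT

A 6-joint arm with a two-finger parallel gripper is mounted at the origin on the work surface. World frame = base frame: x ahead of the robot, y to its left, z up, the work surface at z = 0. Lengths are in mm, angles in rad, forces in N, time in s.
With the tool pointing down it reaches from about 425 to 1125 mm from the base axis. Payload 14.9 kg.
Tool frame: the origin (TCP) lies midway between the tips of the shut fingers; the grasp point (between the pads) lies 19 mm behind it; z points along the fingers, y is the direction in which the jaws open and shut (so a half turn about z gives the same grasp; the last joint's range is limited). The gripper opens to 91 mm and grips with 3 to 60 N. Pads are 32 mm wide; open, the fingers measure 118 mm over their backs; the gripper's body (76 mm by 178 mm) begins 60 mm behind the grasp point.
Start: joints at [-1.266, 0.379, 1.734, -0, 1.028, -0.033], TCP at [231.985, -660.455, 213.932] pointing down, gripper open.
Joint ranges: [-2.77, 2.77], [-0.74, 2.19], [0, 2.66], [-1.06, 4.2], [0.31, 2.87], [-3.08, 3.08]. Speed limits (rad/s): [1.89, 1.89, 2.39, 3.14, 3.14, 3.14].

INTERFACE

Orientations are given as a unit quaternion [w, x, y, z].
In Python, from plant import sense, capture, close_job gives the robot as it stands. The module is installed in compiled form; this text tells all that it offers.
- The arm moves only by the tool move_arm, never from a script. Its argument "commands" is one flat list of numbers, 6 for each row, row after row: the shift along the world's x, y, z in cm, then the turn, a rotation vector about the world's x, y, z in units of 8 degrees (1.0 is 8 degrees). A call has exactly 5 rows; each row is the pose to reach, as a shift and turn from the pose commanded when the call began; what a row does not reach only later rows make up. A row lasts 1/10 s, in which the tool goes at most 50 mm and 8.59 degrees, less where a joint would pass 70% of its speed; a pose out of reach is approached as far as the arm can. A call with a gripper value outside its range is refused whole. "grip" is the closure, from -1 (fully open) to 1 (shut), so that 0 is half open, set as the call begins (left out, the last holds). The fingers move at their own pace and stop on an object; "squeeze" is the grip in N (left out, the last holds). Time passes only in rows, so rows that repeat a pose let the fingers close, or fill a call up. It gives the time, the measured TCP pose, the force and the opening at its end, in the units of the state.
- sense(): the state, without advancing time (a new reading comes with each control period).
- capture(name): name is "side" or "top" or "wrist"; returns a dict with "pixels" (384x512x3 uint8, red, green, blue), "vertical_fov" (degrees; the focal length in pixels is half the picture's height over the tangent of half this angle, whatever the lens; pixels are square), "cx", "cy" (the principal point, pixels), "camera_from_world" (4x4, takes a point from world to camera coordinates); the wrist camera has in their place "T_tool_cam" (4x4, takes a point from camera to tool coordinates, whose origin is the TCP and whose axes are the flange's). Camera axes: x right, y up, looking along -z (the intrinsics and any distortion apply to the point x, -y, -z); pixel columns grow to the right and rows downward; lengths in mm; the calibration is good to about 2 mm. A picture is of the moment at which its call begins: read the wrist's pose just before it. There is no depth.
- close_job(): hands the job in, once; it reports no verdict.
The state is a dict: "clock": time; "joint_positions": joint angles; "joint_vel": joint speeds; "joint_torque": joint torques, N m; "tcp_pos": TCP position; "orientation": TCP orientation; "ft_force": force on the tool from outside, world axes, zero at the start; "moment": the same for the moment, N m; "width": finger opening in mm.
Only numpy, scipy, OpenCV 4.12 (cv2) and the standard library are available. Lean on these libraries where they do the work, as an engineer would, in place of code of your own. Each camera call takes 0.05 s, during which the arm holds its last target.

## Working session

There is one attempt and no reset: what is moved stays moved. The work goes in short steps, Python scripts to look and compute and a tool call to move; the robot and the scene stay as the last step left them, time stands still between calls to the robot, and variables do not carry over. Pictures are saved under pics/ and viewed, and the job is handed in when it is done.

Besides the shell and the picture viewer there is one more tool, called as name(argument=value, ...) on one line, values as JSON. move_arm: Moves the arm, as the interface text tells. Its arguments: {"type":"object","properties":{"commands":{"type":"array","items":{"type":"number"}},"grip":{"type":"number"},"squeeze":{"type":"number"}},"required":["commands"]}

```bash
ls; mkdir -p pics; cat > h.py <<'E'
import numpy as np, cv2, json
from plant import sense, capture
def snap(n,f):
    s=sense(); c=capture(n)
    cv2.imwrite(f'pics/{f}.png',c['pixels'][:,:,::-1])
    d={k:(v.tolist() if hasattr(v,'tolist') else v) for k,v in c.items() if k!='pixels'}
    d['s']={k:(v.tolist() if hasattr(v,'tolist') else v) for k,v in s.items()}
    json.dump(d,open(f'pics/{f}.json','w')); return c,s
E
python3 - <<'E'
from h import *
for n in ('side','top','wrist'):
    c,s=snap(n,n+'0'); print({k:v for k,v in c.items() if k!='pixels'})
print(s)
E
```

```text
pics
{'vertical_fov': 43.39721743943, 'cx': 254.5218721694327, 'cy': 190.37910464117678, 'camera_from_world': array([[-9.00887117e-01, -4.33911769e-01, -1.10895792e-02,
         4.88894679e+02],
       [ 2.14755041e-01, -4.67785770e-01,  8.57354504e-01,
        -2.18844991e+02],
       [-3.77203757e-01,  7.69998085e-01,  5.14606914e-01,
        -1.15677669e+03],
       [ 0.00000000e+00,  0.00000000e+00,  0.00000000e+00,
         1.00000000e+00]])}
{'vertical_fov': 55.87711007374373, 'cx': 257.70830082511475, 'cy': 189.56098980019425, 'camera_from_world': array([[ 2.51729726e-02, -9.99671881e-01,  4.73837431e-03,
        -3.89448666e+01],
       [ 9.98954391e-01,  2.53352874e-02,  3.80558625e-02,
        -5.57109952e+02],
       [-3.81634237e-02,  3.77544063e-03,  9.99264379e-01,
        -1.14719552e+03],
       [ 0.00000000e+00,  0.00000000e+00,  0.00000000e+00,
         1.00000000e+00]])}
{'vertical_fov': 69.64972477167954, 'cx': 259.08995188136794, 'cy': 193.99785952727993, 'T_tool_cam': array([[-1.84101590e-04,  9.68472312e-01,  2.49121147e-01,
         6.94781384e+01],
       [ 9
[... 242 characters left out ...]
]])}
{'clock': 0.1, 'joint_positions': array([-1.26630539e+00,  3.79363882e-01,  1.73470187e+00,  1.25727221e-06,
        1.02846303e+00, -3.32980793e-02]), 'joint_vel': array([ 0.00182526, -0.00094002, -0.00320243,  0.00133183,  0.00114862,
       -0.00051497]), 'joint_torque': array([-2.32665196e-03, -7.65045905e+01, -4.35295308e+01,  6.52128132e-02,
        3.98910418e-02, -2.17407865e-05]), 'tcp_pos': array([ 231.87705164, -660.12459719,  213.35856943]), 'orientation': array([-4.63839891e-04,  9.85771141e-01,  1.68092350e-01, -6.27400932e-05]), 'ft_force': array([ 0.97559179,  0.23868353, -0.02328067]), 'moment': array([ 0.00306792,  0.00981708, -0.00677472]), 'width': 91.62661588326927}
```

View pics/top0.png

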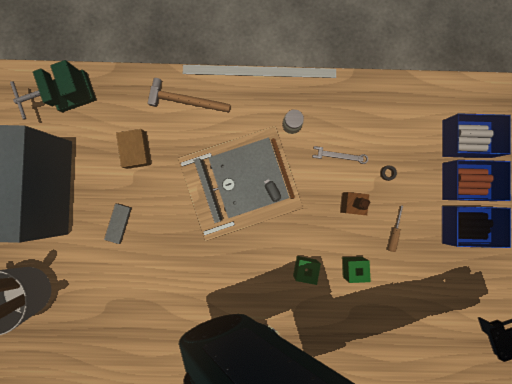

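View pics/side0.png

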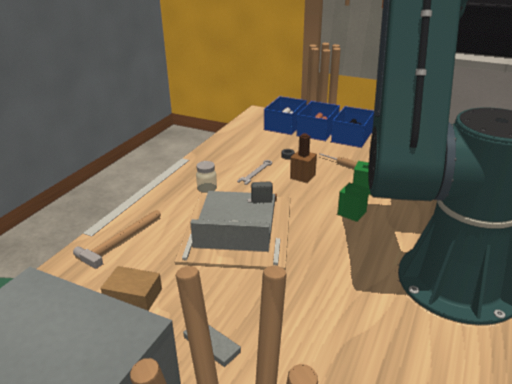

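View pics/wrist0.png

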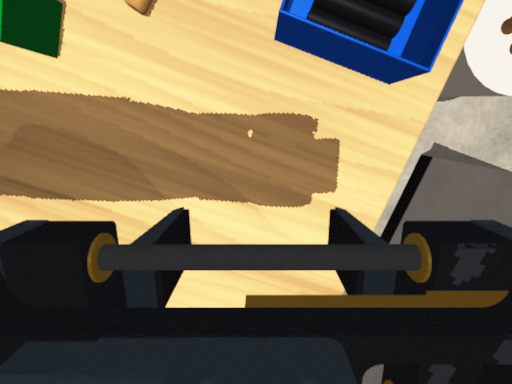

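The top view shows the jig around (240,183): panel at (208,190), disc at (229,184) and tape at (272,190). Three things are stand-shaped: brown at (355,203) with a dark handle, green at (307,269) and green at (357,269). The brown one fits, because it is wooden and not green. I'll confirm it in an enlarged crop.

```bash
python3 - <<'E'
import cv2
a=cv2.imread('pics/top0.png')
cv2.imwrite('pics/c1.png',cv2.resize(a[120:245,172:312],None,fx=5.6,fy=4.8*1.0,interpolation=cv2.INTER_CUBIC) if 0 else cv2.resize(a[122:242,172:312],None,fx=5,fy=5,interpolation=cv2.INTER_CUBIC))
cv2.imwrite('pics/c2.png',cv2.resize(a[180:225,325:385],None,fx=10,fy=10,interpolation=cv2.INTER_CUBIC))
b=cv2.imread('pics/side0.png')
cv2.imwrite('pics/c3.png',cv2.resize(b[125:275,170:330],None,fx=5,fy=4,interpolation=cv2.INTER_CUBIC) if 0 else cv2.resize(b[128:270,170:330],None,fx=4,fy=4,interpolation=cv2.INTER_CUBIC))
E
```

```text
(no output)
```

View pics/c1.png

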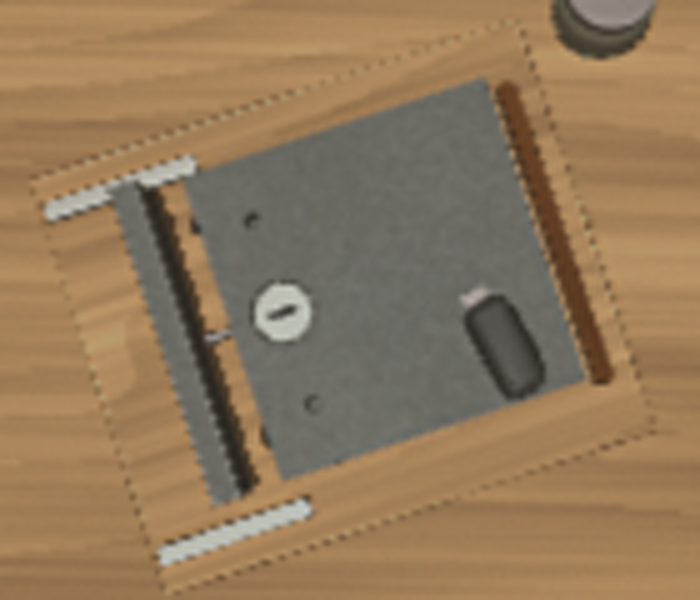

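View pics/c2.png

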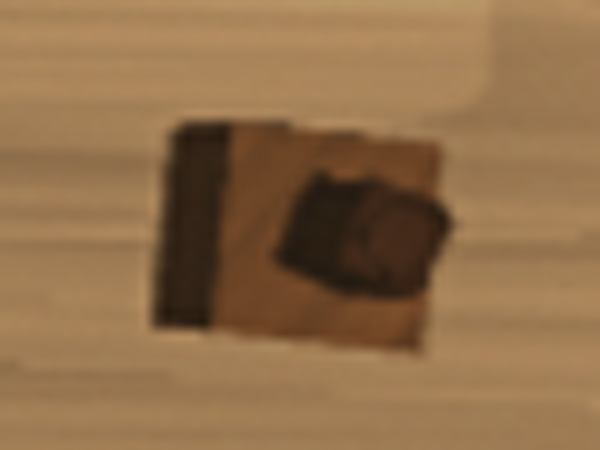

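View pics/c3.png

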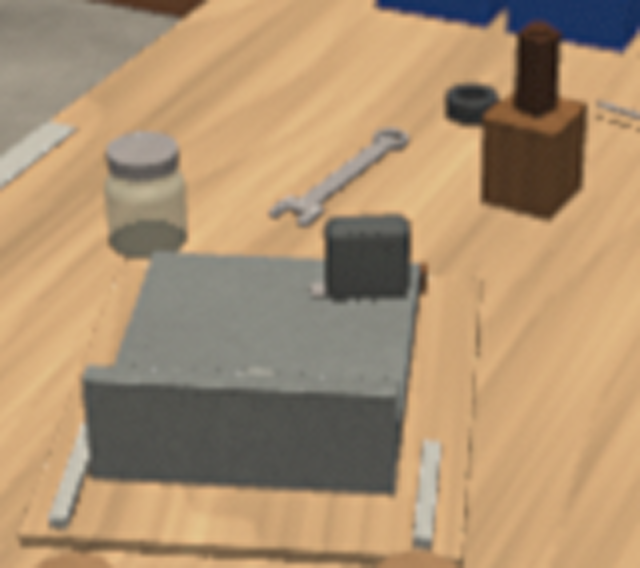

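The brown block at crop-2 (330,235) carries the square dark handle, so that is the stand and screwdriver. Now I'll fit the board, panel, disc and stand from their pixels.

```bash
cat >> h.py <<'E'
def load(f): return json.load(open(f'pics/{f}.json'))
from scipy.spatial.transform import Rotation as R
def cam(d):
    f=192/np.tan(np.radians(d['vertical_fov'])/2)
    if 'T_tool_cam' in d:
        s=d['s']; q=s['orientation']; W=np.eye(4); W[:3,:3]=R.from_quat([q[1],q[2],q[3],q[0]]).as_matrix(); W[:3,3]=s['tcp_pos']
        T=np.linalg.inv(W@np.array(d['T_tool_cam']))
    else: T=np.array(d['camera_from_world'])
    return f,d['cx'],d['cy'],T
def proj(d,P):
    f,cx,cy,T=cam(d); p=np.asarray(P)@T[:3,:3].T+T[:3,3]
    return np.c_[cx+f*p[...,0]/-p[...,2], cy+f*-p[...,1]/-p[...,2]]
def atz(d,px,z):
    f,cx,cy,T=cam(d); px=np.atleast_2d(px).astype(float)
    z=np.broadcast_to(z,len(px))
    r=np.c_[(px[:,0]-cx)/f,-(px[:,1]-cy)/f,-np.ones(len(px))]@T[:3,:3]
    o=-T[:3,:3].T@T[:3,3]
    return o+r*((z-o[2])/r[:,2])[:,None]
def fit(d,px,P,x0):
    from scipy.optimize import least_squares
    P=np.array(P,float)
    def g(v):
        c,s=np.cos(v[2]),np.sin(v[2]); Q=P.copy(); Q[:,0]=v[0]+c*P[:,0]-s*P[:,1];Q[:,1]=v[1]+s*P[:,0]+c*P[:,1]
        return (proj(d,Q)-px).ravel()
    r=least_squares(g,x0); return r.x,r.fun.reshape(-1,2)
E
python3 - <<'E'
from h import *
np.set_printoptions(precision=2,suppress=True)
d=load('top0')
C=lambda l:np.array(l)/5+[172,122]-0.4
D=lambda l:np.array(l)/10+[325,180]-0.45
pb=atz(d,C([(187,178),(487,80),(588,378),(280,480)]),44);print('board',pb, pb.mean(0))
pp=atz(d,C([(30,182),(518,22),(655,430),(165,592)]),12);print('plate',pp.mean(0))
x,e=fit(d,C([(187,178),(487,80),(588,378),(280,480)]),[(100,100,44),(100,-100,44),(-100,-100,44),(-100,100,44)],[600,0,.3]);print(x,e)
x,e=fit(d,C([(30,182),(518,22),(655,430),(165,592)]),[(140,165,12),(140,-165,12),(-140,-165,12),(-140,165,12)],[600,0,.3]);print('plate',x,e)
print('disc',atz(d,C([(282,312)]),44), 'slot ends',atz(d,C([(268,318),(297,307)]),44))
print('panel outer top',atz(d,C([(117,190),(212,503)]),92),'inner',atz(d,C([(140,182),(243,491)]),92))
print('stand',atz(d,D([(228,120),(442,143),(424,350),(212,327)]),80), 'handle top',atz(d,D([(405,235)]),150))
E
```

```text
board [[ 653.64  129.48   44.  ]
 [ 719.92  -55.9    44.  ]
 [ 535.39 -123.08   44.  ]
 [ 467.44   66.26   44.  ]] [594.1    4.19  44.  ]
plate [578.39  32.1   12.  ]
[594.12   4.19   0.34] [[-0.76 -0.43]
 [ 0.24 -0.6 ]
 [ 0.12  0.67]
 [ 0.4   0.34]]
plate [578.43  32.1    0.35] [[-0.18 -0.57]
 [-0.05 -0.68]
 [ 0.33  0.43]
 [-0.09  0.8 ]]
disc [[571.59  67.97  44.  ]] slot ends [[567.64  76.56  44.  ]
 [574.94  58.75  44.  ]]
panel outer top [[639.41 164.54  92.  ]
 [454.82 102.42  92.  ]] inner [[644.55 151.    92.  ]
 [462.37  84.28  92.  ]]
stand [[ 556.12 -294.45   80.  ]
 [ 550.83 -359.02   80.  ]
 [ 488.51 -354.45   80.  ]
 [ 493.81 -290.62   80.  ]] handle top [[ 522.29 -327.17  150.  ]]
```

move_arm(commands=[4.4, 6.2, 1, 0, 0, 0, 8.8, 12.4, 2, 0, 0, 0, 12, 17, 3, 0, 0, 0, 15, 21, 4, 0, 0, 0, 16, 22.4, 4.6, 0, 0, 0])

```text
clock: 0.65
tcp_pos: [375.9, -457.7, 253.8]
orientation: [-0.0, 0.986, 0.168, -0.0]
ft_force: [0.4, -0.6, 0.4]
width: 91.5
```

move_arm(commands=[3, 4, 0, 0, 0, 0, 5, 7, 0, 0, 0, 0, 6, 8.4, 0, 0, 0, 0, 6, 8.4, 0, 0, 0, 0, 6, 8.4, 0, 0, 0, 0])

```text
clock: 1.15
tcp_pos: [435.0, -376.2, 253.7]
orientation: [0.0, 0.986, 0.168, -0.0]
ft_force: [0.6, -0.2, 0.7]
width: 91.4
```

```bash
python3 - <<'E'
from h import *
c,s=snap('wrist','w1'); print(s)
E
```

```text
{'clock': 1.15, 'joint_positions': array([-7.53457236e-01,  1.36138612e-01,  1.96530165e+00, -2.90472190e-04,
        1.04023260e+00,  4.79360737e-01]), 'joint_vel': array([-0.021074  ,  0.00155123, -0.00410388,  0.00067917,  0.00020028,
       -0.00019827]), 'joint_torque': array([ 2.19706021e+00, -5.64153492e+01, -4.35834289e+01,  1.34396679e-01,
        1.25134987e-02,  8.95363488e-02]), 'tcp_pos': array([ 434.99055349, -376.19887911,  253.70792721]), 'orientation': array([ 4.36750720e-05,  9.85742904e-01,  1.68258459e-01, -1.24067918e-04]), 'ft_force': array([ 0.64997947, -0.24029758,  0.68742927]), 'moment': array([0.02525327, 0.02919563, 0.03107943]), 'width': 91.41239432614317}
```

View pics/w1.png

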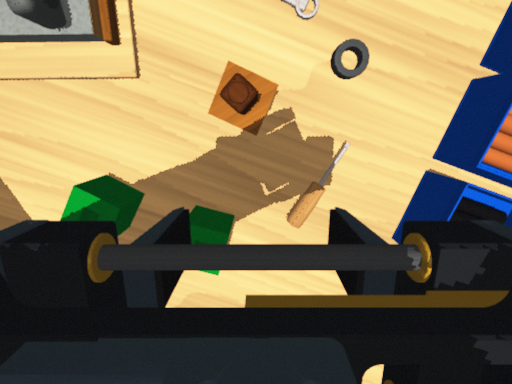

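```bash
python3 - <<'E'
import cv2
a=cv2.imread('pics/w1.png')
cv2.imwrite('pics/c4.png',cv2.resize(a[50:140,195:295],None,fx=6,fy=6,interpolation=cv2.INTER_CUBIC))
E
```

```text
(no output)
```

View pics/c4.png

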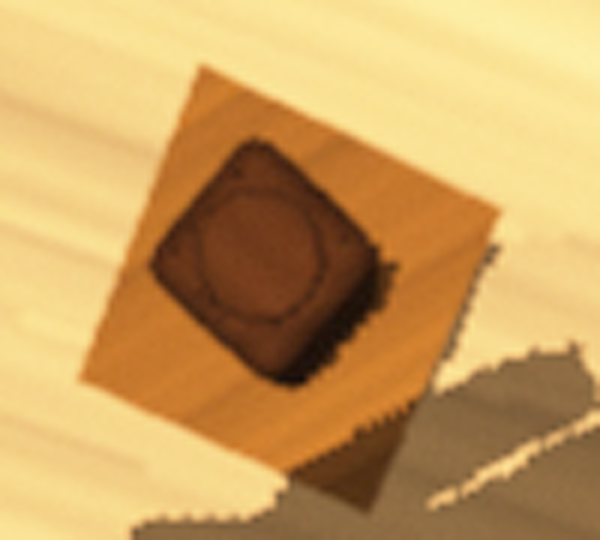

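Crop of the wrist view: stand-top corners at (202,65), (502,210), (370,512) and (80,380), handle-top corners at (256,137), (380,250), (288,385) and (150,265).

```bash
python3 - <<'E'
from h import *
np.set_printoptions(precision=2,suppress=True)
d=load('w1')
D=lambda l:np.array(l)/6+[195,50]-0.42
h=atz(d,D([(256,137),(380,250),(288,385),(150,265)]),150);print(h,h.mean(0))
h=np.vstack([h,h[:1]]);e=np.diff(h,axis=0)[:,:2];print('edges',np.hypot(*e.T),np.degrees(np.arctan2(e[:,1],e[:,0])))
c=atz(d,D([(262,252)]),150);print('circle',c)
s=atz(d,D([(202,65),(502,210),(370,512),(80,380)]),80);print(s.mean(0))
s=np.vstack([s,s[:1]]);e=np.diff(s,axis=0)[:,:2];print('edges',np.hypot(*e.T),np.degrees(np.arctan2(e[:,1],e[:,0])))
E
```

```text
[[ 536.34 -319.04  150.  ]
 [ 527.22 -342.39  150.  ]
 [ 503.29 -335.28  150.  ]
 [ 513.22 -309.22  150.  ]] [ 520.02 -326.48  150.  ]
edges [25.07 24.97 27.89 25.11] [-111.32  163.45   69.13  -23.02]
circle [[ 520.84 -325.13  150.  ]]
[ 520.04 -325.51   80.  ]
edges [63.23 63.07 63.25 63.25] [-94.83 175.17  85.33  -4.85]
```

move_arm(commands=[1, 4.5, -0.5, 0, 0, 0, 2, 9, -1, 0, 0, 0, 3, 13.5, -1.5, 0, 0, 0, 4, 18, -2, 0, 0, 0, 5, 22, -2.4, 0, 0, 0], grip=1, squeeze=20)

```text
clock: 1.7
tcp_pos: [485.0, -155.1, 229.6]
orientation: [0.0, 0.986, 0.167, -0.0]
ft_force: [0.0, -1.0, 0.2]
width: 54.1
```

move_arm(commands=[1, 4.5, -0.5, 0, 0, 0, 2, 9, -1, 0, 0, 0, 3, 13.5, -1.5, 0, 0, 0, 4, 18, -2, 0, 0, 0, 5, 22, -2.4, 0, 0, 0])

```text
clock: 2.2
tcp_pos: [535.7, 65.1, 205.6]
orientation: [0.0, 0.986, 0.167, 0.0]
ft_force: [0.5, -0.8, 0.2]
width: 14.2
```

```bash
python3 - <<'E'
from h import *
c,s=snap('wrist','w2'); print(s['tcp_pos'],s['orientation'])
E
```

```text
[535.7355054   65.09652784 205.58261904] [6.00094285e-05 9.85877356e-01 1.67468906e-01 2.92294342e-05]
```

View pics/w2.png

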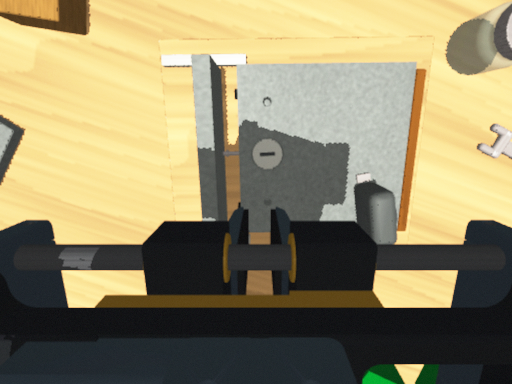

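```bash
python3 - <<'E'
import cv2
a=cv2.imread('pics/w2.png')
cv2.imwrite('pics/c5.png',cv2.resize(a[40:225,150:350],None,fx=3,fy=3,interpolation=cv2.INTER_CUBIC))
cv2.imwrite('pics/c6.png',cv2.resize(a[130:180,240:295],None,fx=10,fy=10,interpolation=cv2.INTER_CUBIC))
E
```

```text
(no output)
```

View pics/c5.png

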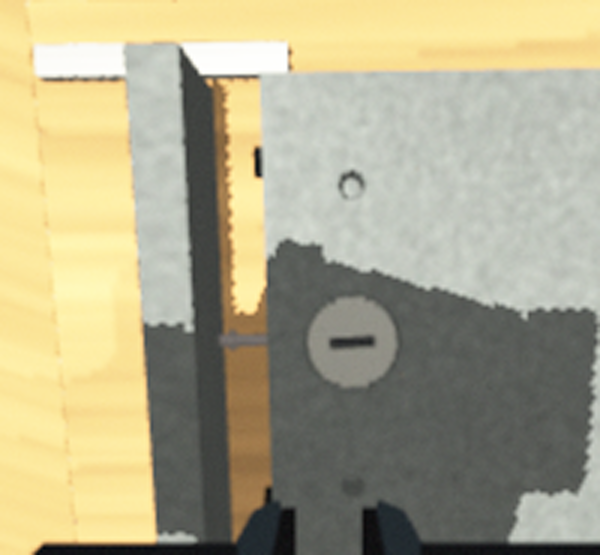

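View pics/c6.png

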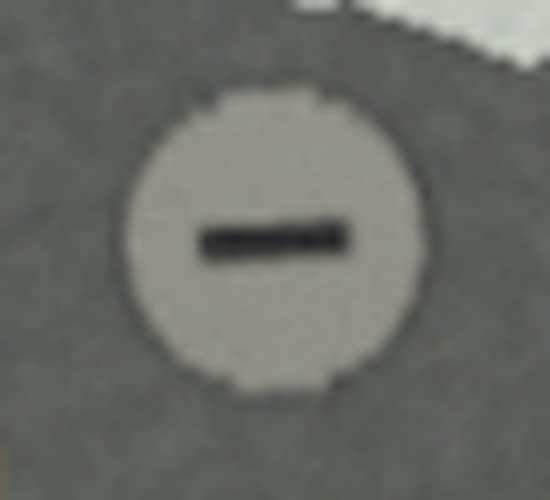

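The disc is centred at c6 (276,240), with slot ends at (198,245) and (350,235). In c5 the panel's outer top edge runs (125,45)–(158,540) and its inner edge (180,45)–(204,540). The board edge runs (261,75)–(272,490).

```bash
python3 - <<'E'
from h import *
np.set_printoptions(precision=2,suppress=True)
d=load('w2')
D=lambda l:np.array(l)/10+[240,130]-0.45
C=lambda l:np.array(l)/3+[150,40]-0.33
c=atz(d,D([(276,240),(124,240),(426,240),(276,88),(276,392)]),44);print(c)
s=atz(d,D([(198,245),(350,235)]),44);v=s[0]-s[1];print(s,s.mean(0),np.hypot(*v[:2]),'slot dir deg from +y ccw',np.degrees(np.arctan2(-v[0],v[1])))
def deg(a): v=a[0]-a[1]; return np.degrees(np.arctan2(v[1],v[0]))
po=atz(d,C([(125,45),(158,540)]),92);pi=atz(d,C([(180,45),(204,540)]),92);b=atz(d,C([(261,75),(272,490)]),44)
print(po,deg(po),pi,deg(pi),b,deg(b))
for y in (19.0,19.8): 
  th=np.radians(y); jy=np.array([-np.sin(th),np.cos(th)])
  print('jig y: board',b[:,:2]@jy,'inner',pi[:,:2]@jy,'outer',po[:,:2]@jy,'disc',c[0,:2]@jy)
E
```

```text
[[571.03  67.43  44.  ]
 [565.02  84.6   44.  ]
 [576.95  50.48  44.  ]
 [587.84  73.44  44.  ]
 [553.75  61.24  44.  ]]
[[567.38  76.04  44.  ]
 [574.51  59.27  44.  ]] [570.95  67.66  44.  ] 18.21975129063733 slot dir deg from +y ccw 23.017340511392494
[[638.96 168.88  92.  ]
 [484.71 112.89  92.  ]] 19.94696318539826 [[644.65 152.61  92.  ]
 [490.21  97.14  92.  ]] 19.75509242959512 [[652.16 132.33  44.  ]
 [501.92  78.36  44.  ]] 19.759586970196494
jig y: board [-87.2  -89.32] inner [-65.58 -67.75] outer [-48.35 -51.06] disc -122.15550701952293
jig y: board [-96.4  -96.29] inner [-74.78 -74.65] outer [-57.55 -57.97] disc -129.98849658660316
```

move_arm(commands=[0, 4.5, 0, 0, 0, 0, 0.1, 9.7, 0, 0, 0, 0.06, 0.1, 9.7, -4.5, 0, 0, 0.06, 0.1, 9.7, -9, 0, 0, 0.06, 0.1, 9.7, -12.5, 0, 0, 0.06])

```text
clock: 2.75
tcp_pos: [536.1, 160.3, 78.6]
orientation: [0.0, 0.985, 0.172, -0.0]
ft_force: [0.8, 0.1, -0.9]
width: 0.5
```

```bash
python3 - <<'E'
from h import *
c,s=snap('wrist','w3'); print(s)
E
```

```text
{'clock': 2.75, 'joint_positions': array([ 2.48997419e-01,  3.66197971e-01,  2.06568634e+00, -1.74903400e-04,
        7.10627473e-01,  1.47440525e+00]), 'joint_vel': array([-1.02832855e-02,  5.80378447e-01,  4.64487904e-02,  2.69553706e-04,
       -6.26125474e-01, -1.53222849e-03]), 'joint_torque': array([ 1.08874921e+00, -7.18385482e+01, -3.18239129e+01,  4.18399915e-02,
        9.90009941e-01,  1.17091284e-02]), 'tcp_pos': array([536.10524505, 160.32755627,  78.55129764]), 'orientation': array([ 9.18814227e-05,  9.85113869e-01,  1.71902446e-01, -4.53881103e-04]), 'ft_force': array([ 0.81567795,  0.05253081, -0.94577684]), 'moment': array([-0.01176044, -0.03830507, -0.03114631]), 'width': 0.48352814071247063}
```

View pics/w3.png

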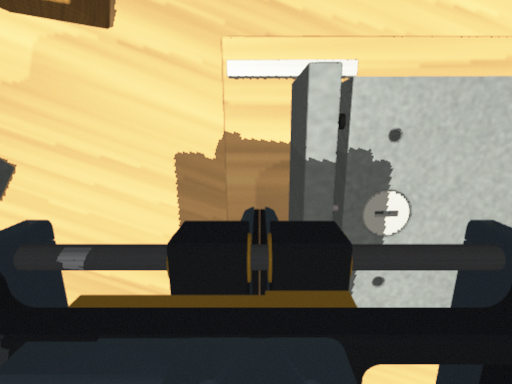

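move_arm(commands=[0, 0, -1.6, 0, 0, 0, 0.14, -0.38, -1.6, 0, 0, 0, 0.24, -0.66, -1.6, 0, 0, 0, 0.34, -0.94, -1.6, 0, 0, 0, 0.44, -1.22, -1.6, 0, 0, 0])

```text
clock: 3.3
tcp_pos: [541.6, 148.9, 66.1]
orientation: [-0.0, 0.985, 0.172, 0.001]
ft_force: [0.0, 0.2, 0.0]
width: 0.9
```

move_arm(commands=[0.07, -0.19, 0, 0, 0, 0, 0.14, -0.38, 0, 0, 0, 0, 0.2, -0.56, 0, 0, 0, 0, 0.27, -0.75, 0, 0, 0, 0, 0.27, -0.75, 0, 0, 0, 0])

```text
clock: 3.8
tcp_pos: [543.5, 141.5, 64.9]
orientation: [0.0, 0.985, 0.172, 0.0]
ft_force: [1.3, 0.4, 1.2]
width: 0.5
```

move_arm(commands=[0.07, -0.19, 0, 0, 0, 0, 0.14, -0.38, 0, 0, 0, 0, 0.2, -0.56, 0, 0, 0, 0, 0.27, -0.75, 0, 0, 0, 0, 0.27, -0.75, 0, 0, 0, 0])

```text
clock: 4.3
tcp_pos: [546.1, 133.9, 64.7]
orientation: [0.0, 0.985, 0.172, -0.0]
ft_force: [-0.8, -0.0, 1.2]
width: 0.1
```

```bash
python3 - <<'E'
from h import *
c,s=snap('wrist','w4'); print(s['tcp_pos'],s['ft_force'])
c,s=snap('side','s4'); c,s=snap('top','t4'); 
cv2.imwrite('pics/c7.png',cv2.resize(cv2.imread('pics/t4.png')[122:242,172:312],None,fx=5,fy=5,interpolation=cv2.INTER_CUBIC))
E
```

```text
[546.11542062 133.87133013  64.7452488 ] [-0.79739855 -0.03685896  1.15302894]
```

View pics/w4.png

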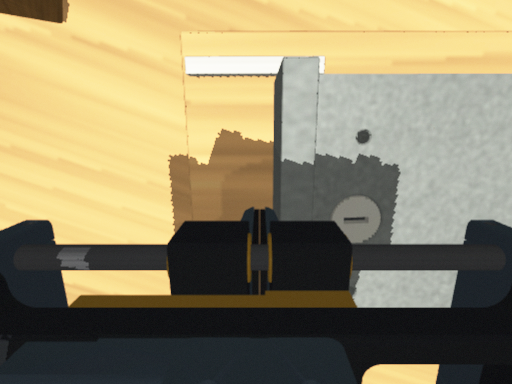

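View pics/s4.png

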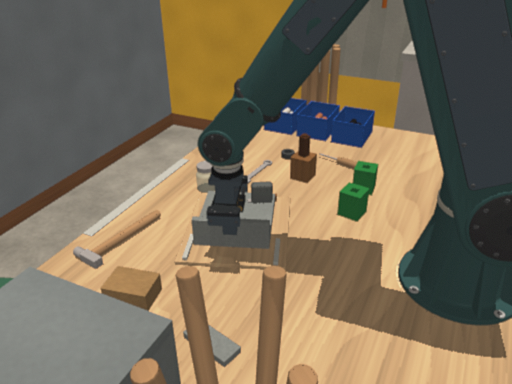

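```bash
python3 - <<'E'
from h import *
cv2.imwrite('pics/c8.png',cv2.resize(cv2.imread('pics/w4.png')[50:215,255:415],None,fx=3.6,fy=3.6,interpolation=cv2.INTER_CUBIC))
E
```

```text
(no output)
```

View pics/c8.png

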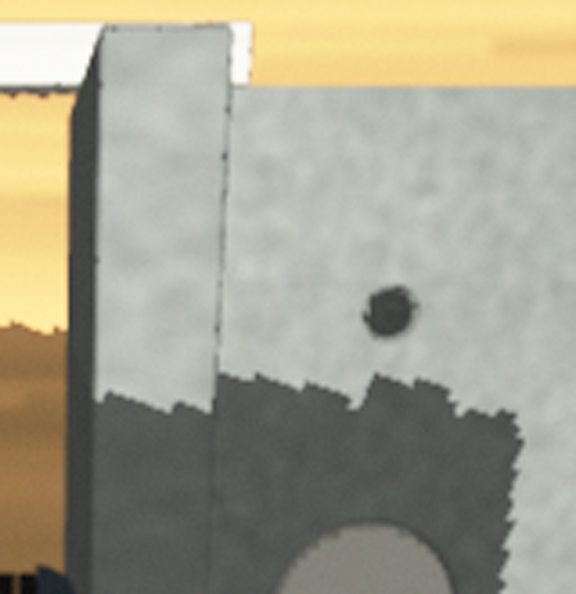

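View pics/c7.png

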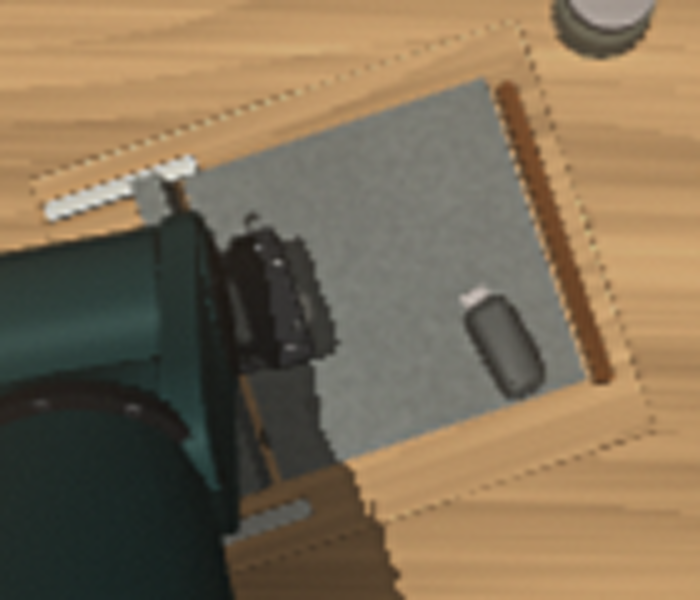

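```bash
python3 - <<'E'
from h import *
np.set_printoptions(precision=2,suppress=True)
d=load('w4')
C=lambda l:np.array(l)/3.6+[255,50]-0.36
po=atz(d,C([(103,26),(95,400)]),92);pi=atz(d,C([(230,26),(213,400)]),92)
jy=np.array([-.3387,.9409]);d0=np.array([571,67.5])
print((po[:,:2]-d0)@jy,(pi[:,:2]-d0)@jy)
E
```

```text
[59.66 59.72] [42.92 42.71]
```

move_arm(commands=[0.04, -0.1, 0, 0, 0, 0, 0.08, -0.2, 0, 0, 0, 0, 0.11, -0.3, 0, 0, 0, 0, 0.14, -0.38, 0, 0, 0, 0, 0.14, -0.38, 0, 0, 0, 0])

```text
clock: 4.95
tcp_pos: [547.3, 130.2, 64.7]
orientation: [0.0, 0.985, 0.172, -0.0]
ft_force: [-0.5, 1.9, -1.0]
width: 0.6
```

move_arm(commands=[0.03, -0.08, 0, 0, 0, 0, 0.06, -0.16, 0, 0, 0, 0, 0.07, -0.19, 0, 0, 0, 0, 0.07, -0.19, 0, 0, 0, 0, 0.07, -0.19, 0, 0, 0, 0])

```text
clock: 5.45
tcp_pos: [547.8, 128.6, 64.7]
orientation: [-0.0, 0.985, 0.172, -0.0]
ft_force: [-3.4, 5.2, -0.4]
width: 0.6
```

move_arm(commands=[0.03, -0.08, 0, 0, 0, 0, 0.04, -0.12, 0, 0, 0, 0, 0.04, -0.12, 0, 0, 0, 0, 0.04, -0.12, 0, 0, 0, 0, 0.04, -0.12, 0, 0, 0, 0])

```text
clock: 5.95
tcp_pos: [548.2, 127.7, 64.7]
orientation: [-0.0, 0.985, 0.172, -0.0]
ft_force: [-4.0, 7.8, -0.6]
width: 0.2
```

move_arm(commands=[-0.1, 0.3, 0, 0, 0, 0, -0.3, 0.85, 0, 0, 0, 0, -0.7, 2, 0, 0, 0, 0, -0.7, 2, 4, 0, 0, 0, -0.7, 2, 8.5, 0, 0, 0])

```text
clock: 6.45
tcp_pos: [540.2, 147.9, 149.6]
orientation: [0.0, 0.985, 0.173, -0.002]
ft_force: [1.0, -0.7, 0.1]
width: 0.3
```

move_arm(commands=[0, 0, 4.5, 0, 0, 0, 0, -4, 6, 0, 0, 0, 0, -8.4, 6, 0, 0, 0, 0, -8.4, 6, 0, 0, 0, 0, -8.4, 6, 0, 0, 0])

```text
clock: 6.95
tcp_pos: [541.5, 63.2, 210.0]
orientation: [0.0, 0.985, 0.172, 0.0]
ft_force: [-0.3, 0.5, -0.6]
width: 0.3
```

```bash
python3 - <<'E'
from h import *
c,s=snap('wrist','w5'); print(s['tcp_pos'],s['ft_force'])
cv2.imwrite('pics/c9.png',cv2.resize(cv2.imread('pics/w5.png')[40:225,150:350],None,fx=3,fy=3,interpolation=cv2.INTER_CUBIC))
cv2.imwrite('pics/c10.png',cv2.resize(cv2.imread('pics/w5.png')[130:200,240:310],None,fx=8,fy=8,interpolation=cv2.INTER_CUBIC))
E
```

```text
[541.53667801  63.16514634 209.99129467] [-0.30606971  0.51699935 -0.62635623]
```

View pics/c9.png

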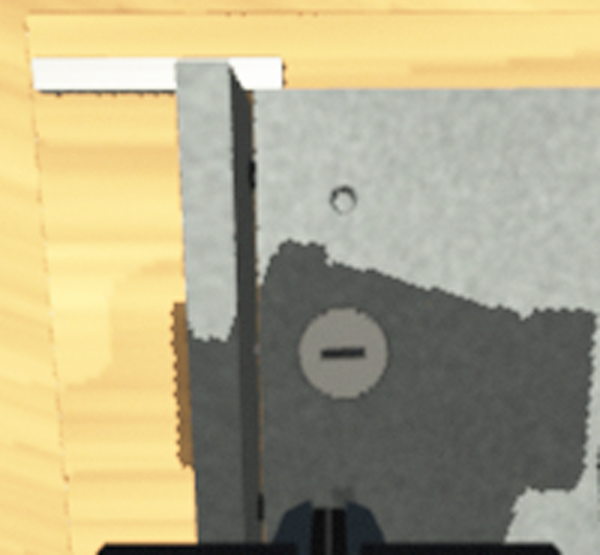

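View pics/c10.png

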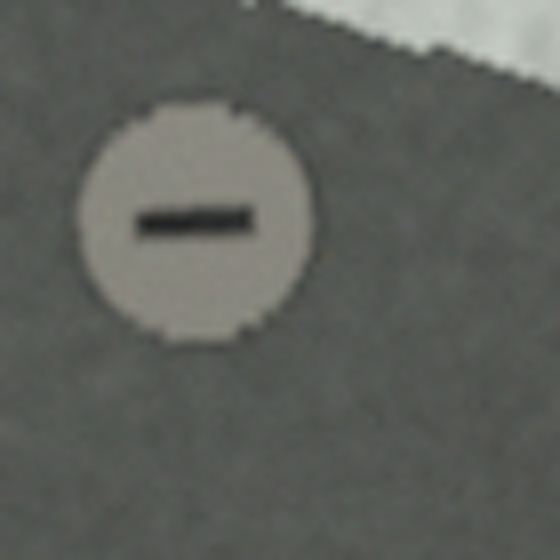

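```bash
python3 - <<'E'
from h import *
np.set_printoptions(precision=2,suppress=True)
d=load('w5')
D=lambda l:np.array(l)/8+[240,130]-0.44
C=lambda l:np.array(l)/3+[150,40]-0.33
print(atz(d,D([(196,222),(78,222),(314,222),(196,101),(196,343)]),44))
s=atz(d,D([(136,224),(254,218)]),44);v=s[0]-s[1];print(s.mean(0),np.hypot(*v[:2]),np.degrees(np.arctan2(-v[0],v[1])))
jy=np.array([-.3387,.9409]);d0=np.array([571,67.5])
po=atz(d,C([(177,65),(196,500)]),92);pi=atz(d,C([(230,65),(244,480)]),92);b=atz(d,C([(254,95),(262,470)]),44)
for q in (po,pi,b):print((q[:,:2]-d0)@jy)
E
```

```text
[[570.93  67.5   44.  ]
 [564.87  84.4   44.  ]
 [576.99  50.61  44.  ]
 [587.96  73.7   44.  ]
 [553.43  61.13  44.  ]]
[571.02  67.7   44.  ] 17.96351533868116 22.64754692181521
[54.4  54.23]
[37.43 36.58]
[33.94 33.97]
```

move_arm(commands=[-0.2, -4.5, 0.4, 0, 0, 1, -0.4, -9, 0.8, 0, 0, 2, -0.6, -13.5, 1, 0, 0, 3, -0.8, -18, 1, 0, 0, 4, -1, -20, 1, 0, 0, 5], grip=-1)

```text
clock: 7.5
tcp_pos: [531.8, -138.2, 219.7]
orientation: [0.0, 0.865, 0.501, -0.0]
ft_force: [0.4, -0.5, 0.2]
width: 37.3
```

move_arm(commands=[-0.2, -4.5, 0, 0, 0, 1, -0.4, -9, 0, 0, 0, 1.22, -0.6, -13.5, 0, 0, 0, 1.22, -1.1, -18, 0, 0, 0, 1.22, -1.1, -18.9, 0, 0, 0, 1.22])

```text
clock: 8.0
tcp_pos: [520.8, -328.2, 219.4]
orientation: [0.0, 0.822, 0.57, -0.0]
ft_force: [-0.1, 1.2, 0.3]
width: 77.9
```

```bash
python3 - <<'E'
from h import *
c,s=snap('wrist','w6'); print(s['tcp_pos'],s['orientation'],s['joint_positions'])
q=s['orientation'];print(np.degrees(2*np.arctan2(q[2],q[1])))
E
```

```text
[ 520.83940747 -328.19784061  219.42599467] [ 1.42592875e-04  8.21529575e-01  5.70165865e-01 -1.52372657e-04] [-5.99969903e-01  2.41995130e-01  1.90689874e+00 -4.61332208e-04
  9.92540871e-01 -2.42336967e-01]
69.52358735640394
```

View pics/w6.png

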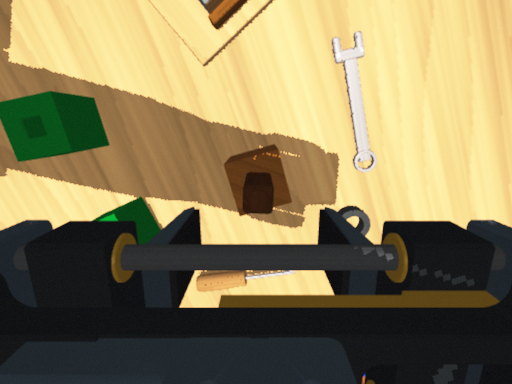

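move_arm(commands=[-0.05, 0.2, -4, 0, 0, 0, -0.05, 0.2, -8, 0, 0, 0, -0.05, 0.2, -11, 0, 0, 0, -0.05, 0.2, -12.1, 0, 0, 0, -0.05, 0.2, -12.1, 0, 0, 0])

```text
clock: 8.55
tcp_pos: [519.9, -322.0, 97.6]
orientation: [-0.001, 0.821, 0.571, -0.0]
ft_force: [0.3, -0.4, -0.5]
width: 91.3
```

move_arm(commands=[0, 0, 0, 0, 0, 0, 0, 0, 0, 0, 0, 0, 0, 0, 0, 0, 0, 0, 0, 0, 0, 0, 0, 0, 0, 0, 0, 0, 0, 0], grip=1, squeeze=40)

```text
clock: 9.05
tcp_pos: [520.2, -323.9, 99.3]
orientation: [0.0, 0.821, 0.571, 0.0]
ft_force: [-0.0, 0.3, -0.3]
width: 54.0
```

move_arm(commands=[0, 0, 0, 0, 0, 0, 0, 0, 0, 0, 0, 0, 0, 0, 0, 0, 0, 0, 0, 0, 0, 0, 0, 0, 0, 0, 0, 0, 0, 0])

```text
clock: 9.55
tcp_pos: [520.1, -323.8, 98.8]
orientation: [0.0, 0.821, 0.571, -0.0]
ft_force: [0.8, -0.9, -0.1]
width: 27.6
```

move_arm(commands=[0, 0, 1, 0, 0, 0, 0, 0, 3, 0, 0, 0, 0, 0, 6, 0, 0, 0, 0, 0, 9.5, 0, 0, 0, 0, 0, 13, 0, 0, 0])

```text
clock: 10.05
tcp_pos: [519.8, -323.5, 230.6]
orientation: [-0.0, 0.821, 0.571, -0.0]
ft_force: [0.6, -0.3, -1.2]
width: 27.8
```

```bash
python3 - <<'E'
from h import *
c,s=snap('wrist','w7'); print(s['tcp_pos'],s['ft_force'],s['width'])
snap('side','s7')
cv2.imwrite('pics/c11.png',cv2.resize(cv2.imread('pics/s7.png')[80:240,200:400],None,fx=4,fy=4,interpolation=cv2.INTER_CUBIC)[:600])
E
```

```text
[ 519.76994572 -323.52225089  230.59542158] [ 0.62396687 -0.25980812 -1.21065367] 27.844645451306924
```

View pics/w7.png

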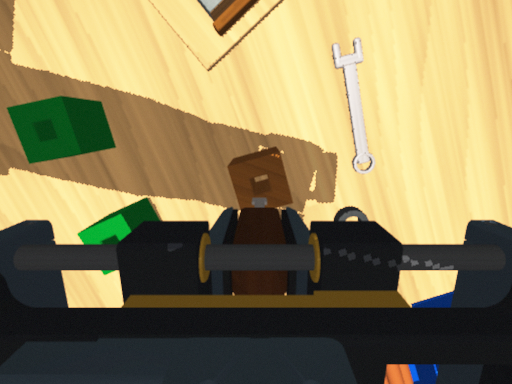

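View pics/c11.png

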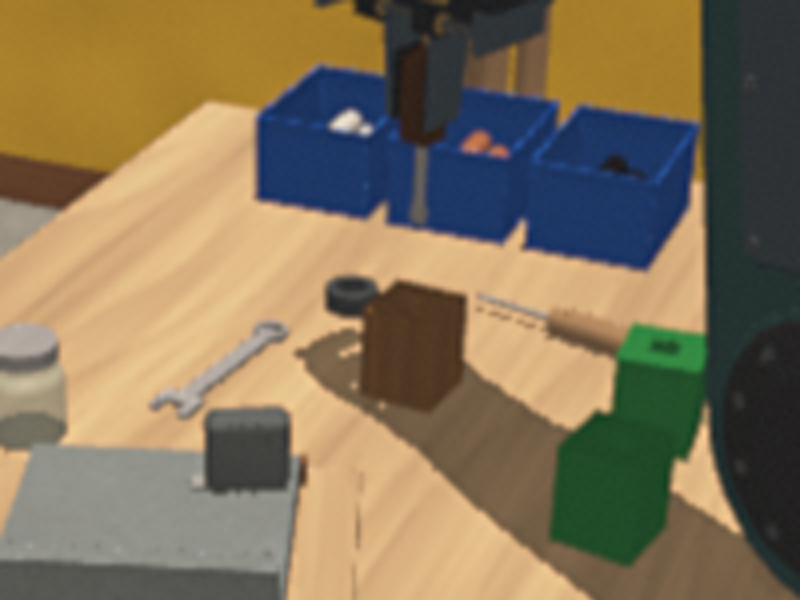

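```bash
python3 - <<'E'
from h import *
a=cv2.resize(cv2.imread('pics/w7.png')[180:230,235:285],None,fx=10,fy=10,interpolation=cv2.INTER_CUBIC)
b=cv2.resize(cv2.imread('pics/s7.png')[100:150,285:325],None,fx=10,fy=10,interpolation=cv2.INTER_CUBIC)
cv2.imwrite('pics/c12.png',np.hstack([a,b])[:,:800] if 0 else cv2.resize(np.hstack([a,b]),None,fx=.85,fy=.85))
d=load('s7');w=load('w7')
tip=np.array([[519.8,-325,143.],[520,-325,147]]); print(proj(d,tip),proj(w,tip))
E
```

```text
[[305.0120266  137.564693  ]
 [305.0066459  136.39929202]] [[260.19996958 198.83284991]
 [260.41036504 199.87602988]]
```

View pics/c12.png

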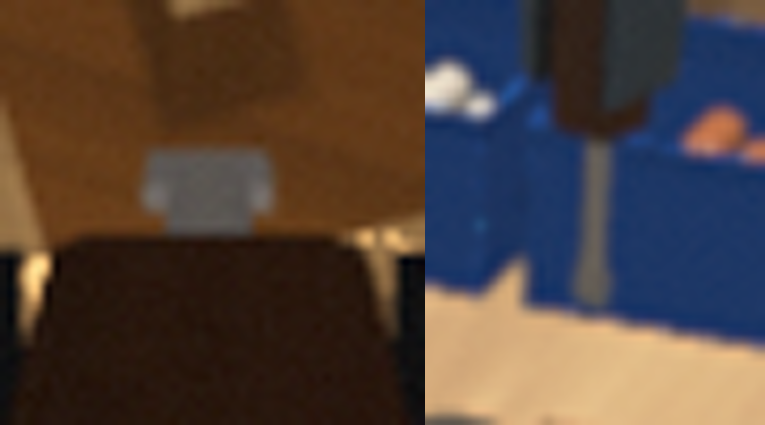

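```bash
python3 - <<'E'
from h import *
w=load('w7'); s=w['s']; q=s['orientation']; M=R.from_quat([q[1],q[2],q[3],q[0]]).as_matrix()
for px in [(259.4,197.6),(259.4,198.3)]:
    p=atz(w,[px],141.8)[0]; print(p,'tool frame',M.T@(p-s['tcp_pos']))
E
```

```text
[ 519.39201442 -323.8743238   141.8       ] tool frame [-0.46736461 -0.20351837 88.79546065]
[ 519.14600539 -324.53590715  141.8       ] tool frame [-1.17320663 -0.20345078 88.79541592]
```

move_arm(commands=[0.6, 4.5, 0, 0, 0, -1, 1.2, 9, 0, 0, 0, -2, 1.8, 13.5, 0, 0, 0, -3, 2.4, 18, 0, 0, 0, -4, 2.7, 20, 0, 0, 0, -5], squeeze=60)

```text
clock: 10.65
tcp_pos: [546.6, -120.7, 228.5]
orientation: [-0.0, 0.967, 0.253, -0.0]
ft_force: [-0.3, -0.2, -0.7]
width: 27.9
```

move_arm(commands=[0.6, 4.5, 0, 0, 0, -0.85, 1.2, 9, 0, 0, 0, -0.85, 1.8, 13.5, -1, 0, 0, -0.85, 2.3, 17, -3, 0, 0, -0.85, 2.5, 18.7, -5, 0, 0, -0.85])

```text
clock: 11.15
tcp_pos: [572.0, 65.9, 178.2]
orientation: [-0.0, 0.98, 0.199, 0.0]
ft_force: [0.3, -0.5, -0.9]
width: 27.6
```

move_arm(commands=[0, 0.1, -1.5, 0, 0, 0, 0, 0.1, -3, 0, 0, 0, 0, 0.1, -3.4, 0, 0, 0, 0, 0.1, -3.4, 0, 0, 0, 0, 0.1, -3.4, 0, 0, 0])

```text
clock: 11.65
tcp_pos: [572.5, 63.6, 145.4]
orientation: [0.0, 0.98, 0.197, 0.0]
ft_force: [-0.4, -0.3, 0.2]
width: 27.7
```

```bash
python3 - <<'E'
from h import *
c,s=snap('wrist','w8'); print(s['tcp_pos'],s['ft_force'],s['moment'],s['width'],s['orientation'])
a=cv2.resize(cv2.imread('pics/w8.png')[150:220,220:300],None,fx=10,fy=8.5,interpolation=cv2.INTER_CUBIC)
cv2.imwrite('pics/c13.png',cv2.resize(cv2.imread('pics/w8.png')[160:220,225:295],None,fx=10,fy=10,interpolation=cv2.INTER_CUBIC))
E
```

```text
[572.45316913  63.56789559 145.40178381] [-0.40234191 -0.29527101  0.24127948] [ 0.02305997 -0.01408786  0.02315338] 27.74381471745715 [5.47599837e-05 9.80380245e-01 1.97115296e-01 3.64071116e-04]
```

View pics/c13.png

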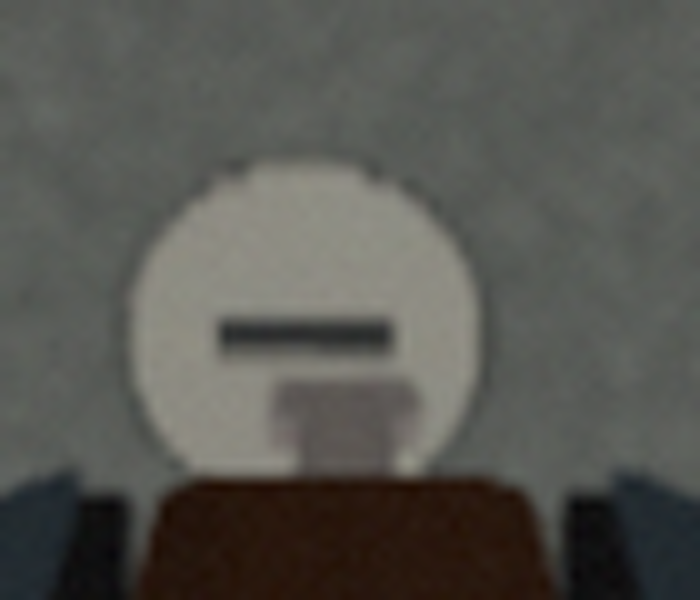

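```bash
python3 - <<'E'
from h import *
w=load('w8'); s=w['s']; q=s['orientation']; M=R.from_quat([q[1],q[2],q[3],q[0]]).as_matrix()
D=lambda l:np.array(l)/10+[225,160]-0.45
p=atz(w,D([(306,335),(306,335),(345,382),(345,382)]),[44,44,56.6,55.6])
print(p,(p-s['tcp_pos'])@M)
print(M)
E
```

```text
[[571.42780903  67.71462255  44.        ]
 [571.42780903  67.71462255  44.        ]
 [571.54576969  63.47036088  56.6       ]
 [571.29580489  63.36559635  55.6       ]] [[  0.58681559  -4.24622848 101.40115215]
 [  0.58681559  -4.24622848 101.40115215]
 [ -0.93605763  -0.28303101  88.80108886]
 [ -1.20778121  -0.28326888  89.80090097]]
[[ 9.22290855e-01  3.86495844e-01  7.35444321e-04]
 [ 3.86495923e-01 -9.22291115e-01  3.61567589e-05]
 [ 6.92268199e-04  2.50899184e-04 -9.99999729e-01]]
```

move_arm(commands=[0.02, 0.22, 0, 0, 0, 0, 0.04, 0.45, 0, 0, 0, 0, 0.04, 0.45, -0.4, 0, 0, 0, 0.04, 0.45, -0.8, 0, 0, 0, 0.04, 0.45, -0.8, 0, 0, 0])

```text
clock: 12.2
tcp_pos: [572.0, 68.8, 136.0]
orientation: [-0.0, 0.98, 0.198, -0.001]
ft_force: [-0.7, 0.8, -2.1]
width: 27.8
```

```bash
cat > v.py <<'E'
from h import *
import sys
n=sys.argv[1]
c,s=snap('wrist',n); print(s['tcp_pos'],s['ft_force'],s['moment'],s['orientation'])
cv2.imwrite('pics/z'+n+'.png',cv2.resize(cv2.imread(f'pics/{n}.png')[160:220,225:295],None,fx=10,fy=10,interpolation=cv2.INTER_CUBIC))
E
python3 v.py w9
```

```text
[571.97703918  68.7601367  136.04732837] [-0.68848586  0.76030709 -2.11447722] [-0.01067853 -0.04467563  0.02026695] [-6.10317434e-05  9.80271400e-01  1.97655481e-01 -5.37716482e-04]
```

View pics/zw9.png

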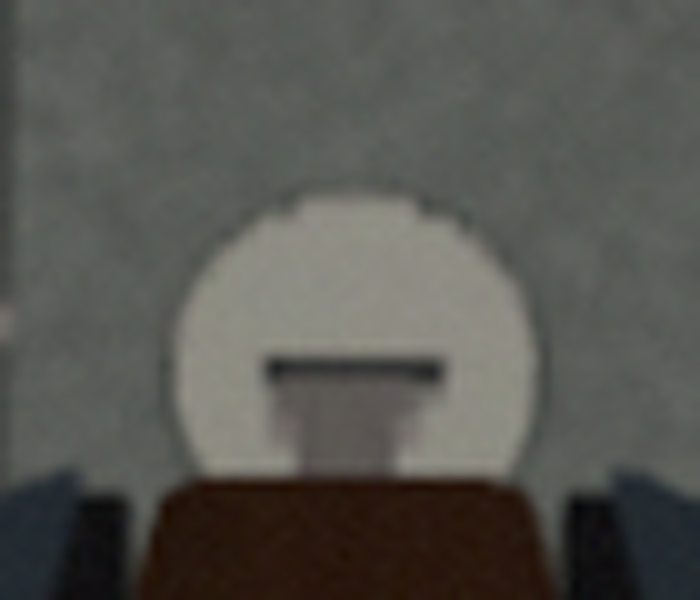

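move_arm(commands=[0.04, -0.02, 0, 0, 0, 0, 0.04, -0.02, 0, 0, 0, 0, 0.04, -0.02, 0, 0, 0, 0, 0.04, -0.02, 0, 0, 0, 0, 0.04, -0.02, 0, 0, 0, 0])

```text
clock: 12.75
tcp_pos: [572.8, 68.5, 136.8]
orientation: [0.0, 0.98, 0.198, 0.0]
ft_force: [-0.2, -0.5, -0.3]
width: 27.7
```

```bash
python3 v.py w10
```

```text
[572.84604674  68.53526841 136.84941682] [-0.17655347 -0.47168425 -0.33213381] [ 0.03607731 -0.03785236  0.03759017] [1.41618846e-06 9.80281968e-01 1.97603805e-01 2.00609122e-05]
```

View pics/zw10.png

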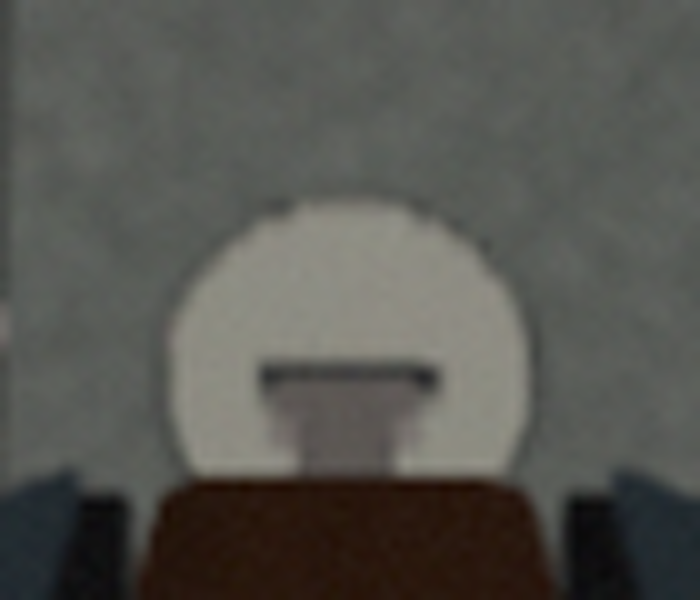

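move_arm(commands=[0, 0, -0.1, 0, 0, 0, 0, 0, -0.2, 0, 0, 0, 0.01, -0.03, -0.3, 0, 0, 0, 0.01, -0.03, -0.4, 0, 0, 0, 0.01, -0.03, -0.45, 0, 0, 0])

```text
clock: 13.3
tcp_pos: [572.9, 68.2, 132.2]
orientation: [-0.0, 0.98, 0.198, -0.0]
ft_force: [-0.4, -0.4, -1.3]
width: 28.0
```

move_arm(commands=[0, 0, -0.05, 0, 0, 0, 0, 0, -0.1, 0, 0, 0, 0, 0, -0.15, 0, 0, 0, 0, 0, -0.2, 0, 0, 0, 0, 0, -0.2, 0, 0, 0])

```text
clock: 13.8
tcp_pos: [572.9, 68.3, 130.2]
orientation: [-0.0, 0.98, 0.198, -0.0]
ft_force: [-0.2, 0.2, -0.9]
width: 28.1
```

move_arm(commands=[0, 0, -0.05, 0, 0, 0, 0, 0, -0.1, 0, 0, 0, 0, 0, -0.15, 0, 0, 0, 0, 0, -0.2, 0, 0, 0, 0, 0, -0.2, 0, 0, 0])

```text
clock: 14.3
tcp_pos: [572.9, 68.3, 128.2]
orientation: [-0.0, 0.98, 0.198, -0.0]
ft_force: [-0.0, 0.0, -0.4]
width: 27.9
```

move_arm(commands=[0, 0, -0.05, 0, 0, 0, 0, 0, -0.1, 0, 0, 0, 0, 0, -0.15, 0, 0, 0, 0, 0, -0.15, 0, 0, 0, 0, 0, -0.15, 0, 0, 0])

```text
clock: 14.8
tcp_pos: [573.0, 68.3, 126.8]
orientation: [-0.0, 0.98, 0.198, 0.0]
ft_force: [0.2, -0.9, -1.8]
width: 27.6
```

```bash
python3 v.py w11
```

```text
[572.97053823  68.26381144 126.79995574] [ 0.24903814 -0.85986157 -1.83797649] [-0.01970604 -0.08746197  0.01997617] [-2.63107230e-07  9.80279363e-01  1.97616727e-01  1.94417791e-05]
```

View pics/zw11.png

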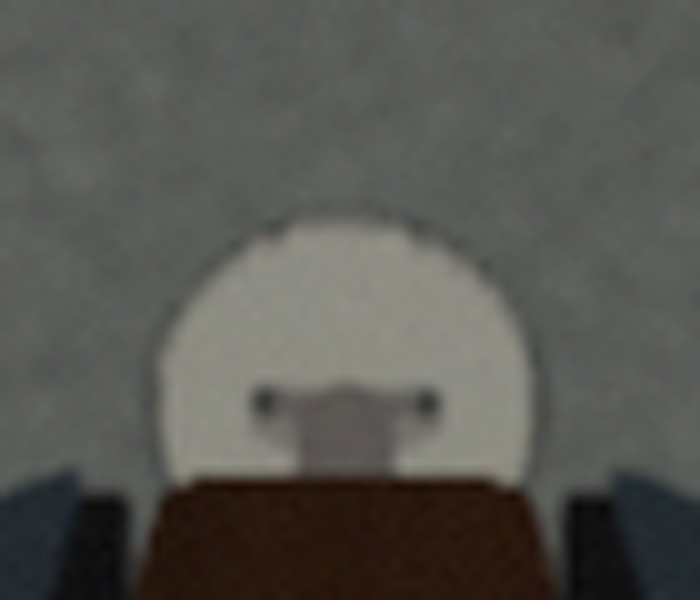

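move_arm(commands=[0.005, -0.013, 0, 0, 0, -0.5, 0.01, -0.026, 0, 0, 0, -1, 0.012, -0.038, 0, 0, 0, -1.5, 0.014, -0.05, 0, 0, 0, -2, 0.015, -0.064, 0, 0, 0, -2.5])

```text
clock: 15.35
tcp_pos: [572.6, 67.6, 126.7]
orientation: [-0.0, 1.0, 0.023, -0.001]
ft_force: [-2.0, 0.5, 0.9]
width: 27.9
```

```bash
python3 v.py w12
```

```text
[572.61061231  67.62731833 126.67680904] [-1.95138622  0.5120464   0.9359499 ] [0.18211486 0.67467193 0.02940663] [-1.82334602e-05  9.99736584e-01  2.29441271e-02 -5.73659752e-04]
```

View pics/zw12.png

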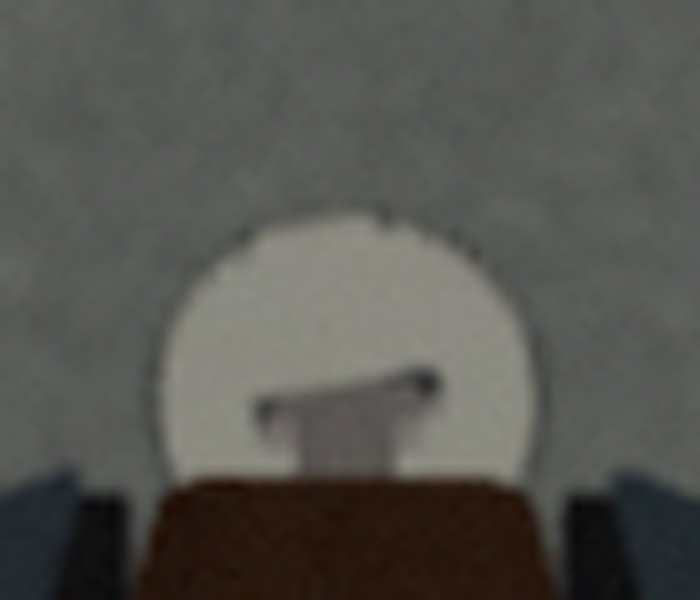

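The blade drives the disc with about 8–9° of slack, and side forces are about 2 N. I'll keep turning.

move_arm(commands=[0, -0.013, 0, 0, 0, -0.5, 0, -0.026, 0, 0, 0, -1, -0.003, -0.04, 0, 0, 0, -1.5, -0.006, -0.053, 0, 0, 0, -2, -0.009, -0.066, 0, 0, 0, -2.5])

```text
clock: 15.9
tcp_pos: [572.6, 67.1, 126.7]
orientation: [-0.0, 0.989, -0.15, -0.0]
ft_force: [-2.0, 0.9, -0.1]
width: 27.6
```

move_arm(commands=[-0.006, -0.012, 0, 0, 0, -0.5, -0.012, -0.024, 0, 0, 0, -1, -0.018, -0.036, 0, 0, 0, -1.5, -0.024, -0.048, 0, 0, 0, -2, -0.03, -0.059, 0, 0, 0, -2.5])

```text
clock: 16.4
tcp_pos: [572.3, 66.6, 126.7]
orientation: [-0.0, 0.948, -0.32, -0.0]
ft_force: [-2.4, 2.4, 0.7]
width: 27.8
```

```bash
python3 v.py w13
```

```text
[572.32939748  66.61646161 126.67691264] [-2.36560273  2.44378049  0.71535865] [0.79263905 0.66727384 0.10188859] [-6.75057409e-05  9.47515123e-01 -3.19710599e-01 -4.68190466e-04]
```

View pics/zw13.png

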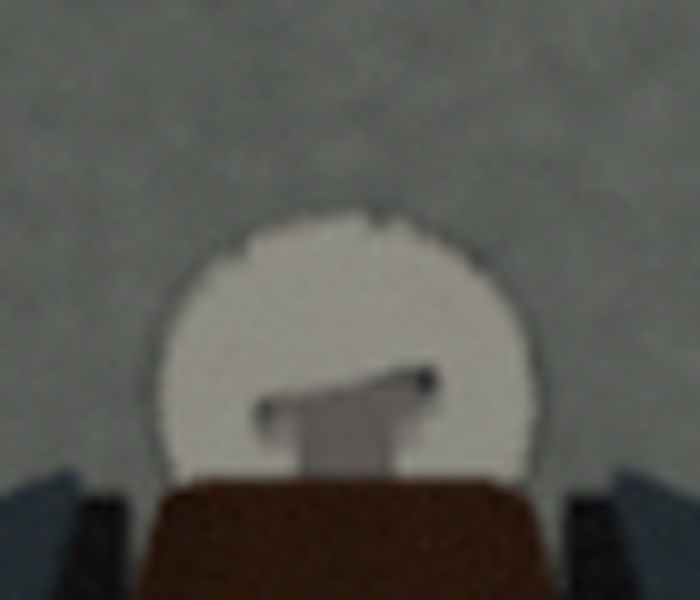

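move_arm(commands=[-0.009, -0.01, 0, 0, 0, -0.5, -0.018, -0.02, 0, 0, 0, -1, -0.028, -0.028, 0, 0, 0, -1.5, -0.038, -0.036, 0, 0, 0, -2, -0.048, -0.044, 0, 0, 0, -2.5])

```text
clock: 16.95
tcp_pos: [572.0, 66.4, 126.7]
orientation: [-0.0, 0.878, -0.479, -0.0]
ft_force: [-2.1, 4.6, -1.2]
width: 27.6
```

move_arm(commands=[-0.009, -0.005, 0, 0, 0, -0.3, -0.018, -0.01, 0, 0, 0, -0.6, -0.024, -0.012, 0, 0, 0, -0.9, -0.03, -0.014, 0, 0, 0, -1.2, -0.035, -0.016, 0, 0, 0, -1.4])

```text
clock: 17.45
tcp_pos: [571.8, 66.2, 126.8]
orientation: [-0.0, 0.827, -0.562, -0.0]
ft_force: [-0.5, 6.1, -2.1]
width: 28.0
```

```bash
python3 v.py w14; python3 -c "
from plant import sense
s=sense();print(s['joint_positions'],s['orientation'])"
```

```text
[571.82193695  66.17150619 126.75058346] [-0.47911343  6.08460778 -2.10843662] [1.58510195 0.21608487 0.16876438] [-2.79906300e-04  8.27194466e-01 -5.61915640e-01 -2.25612666e-04]
[7.44164676e-02 3.08733420e-01 2.02521907e+00 9.98594719e-04
 8.07619681e-01 2.83942971e+00] [-2.88847537e-04  8.26770700e-01 -5.62538957e-01 -2.16475017e-04]
```

View pics/zw14.png

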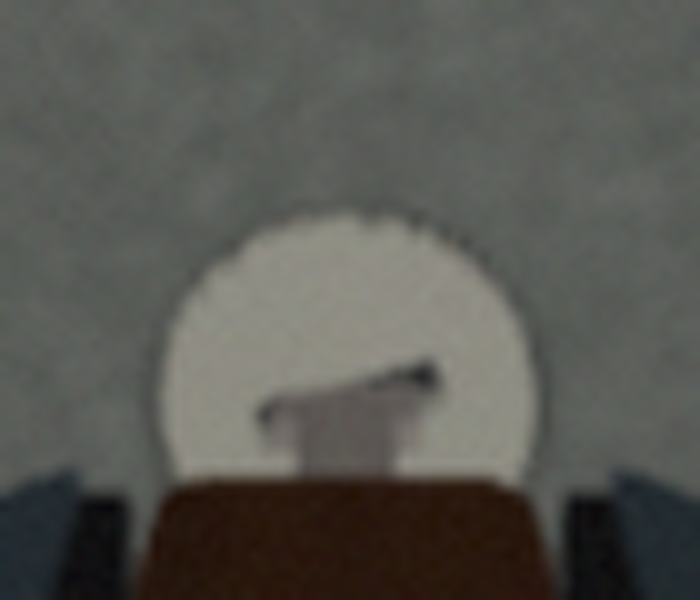

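View pics/w14.png

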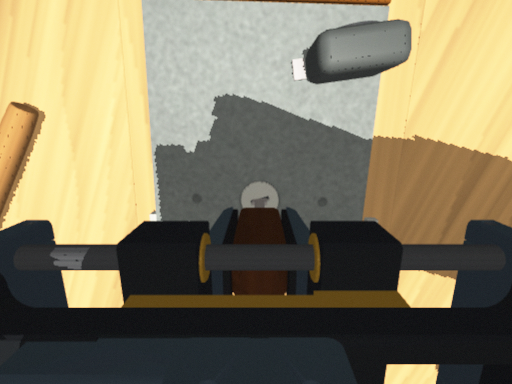

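move_arm(commands=[-0.005, -0.002, 0, 0, 0, -0.2, -0.009, -0.003, 0, 0, 0, -0.4, -0.014, -0.005, 0, 0, 0, -0.6, -0.016, -0.006, 0, 0, 0, -0.7, -0.016, -0.006, 0, 0, 0, -0.7])

```text
clock: 18.0
tcp_pos: [571.7, 66.1, 126.8]
orientation: [-0.0, 0.799, -0.601, -0.0]
ft_force: [-1.0, 4.5, -2.9]
width: 27.7
```

```bash
python3 v.py w15; python3 -c "
from plant import sense
s=sense();print(s['joint_positions'],s['orientation'])"
```

```text
[571.73323943  66.12162682 126.77129961] [-1.02722509  4.50053033 -2.94770684] [1.55980235 0.14723754 0.10954974] [-3.32417310e-04  7.99054300e-01 -6.01258752e-01 -1.68369744e-04]
[7.42544041e-02 3.08508227e-01 2.02550816e+00 9.47596167e-04
 8.07380322e-01 2.93415188e+00] [-3.22157814e-04  7.99172984e-01 -6.01101002e-01 -1.51692272e-04]
```

View pics/zw15.png

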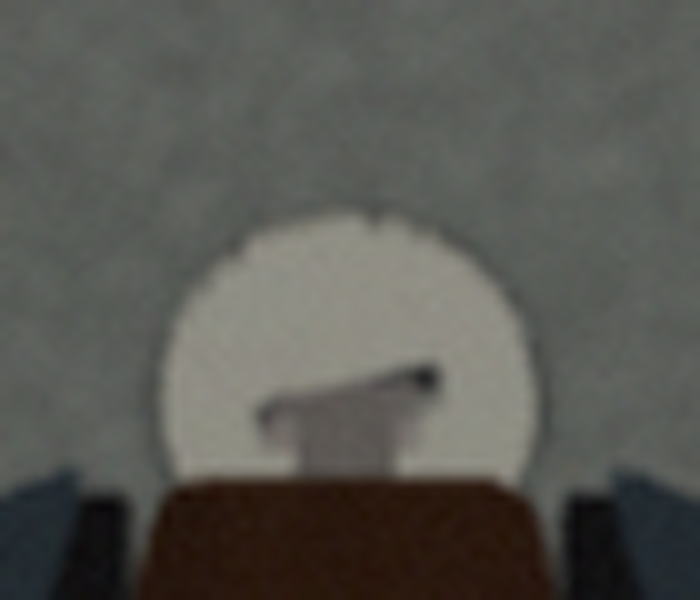

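move_arm(commands=[0.01, 0.004, 0, 0, 0, 0.4, 0.02, 0.008, 0, 0, 0, 0.8, 0.027, 0.01, 0, 0, 0, 1.1, 0.027, 0.01, 0, 0, 0, 1.1, 0.027, 0.01, 0.2, 0, 0, 1.1])

```text
clock: 18.55
tcp_pos: [571.7, 65.8, 128.6]
orientation: [0.0, 0.842, -0.539, -0.0]
ft_force: [-0.5, 2.0, -2.2]
width: 27.4
```

move_arm(commands=[0, 0, 0.4, 0, 0, 0, 0, 0, 0.8, 0, 0, 0, 0, 0, 1.5, 0, 0, 0, 0, 0, 4, 0, 0, 0, 0, 0, 7, 0, 0, 0])

```text
clock: 19.05
tcp_pos: [571.5, 65.7, 199.3]
orientation: [0.0, 0.842, -0.539, -0.001]
ft_force: [-0.3, -0.1, -1.3]
width: 27.5
```

```bash
python3 - <<'E'
from h import *
c,s=snap('wrist','w16'); print(s['tcp_pos'],s['ft_force'],s['width'],s['orientation'])
snap('side','s16')
cv2.imwrite('pics/c14.png',cv2.resize(cv2.imread('pics/w16.png')[0:220,130:420],None,fx=2.7,fy=2.7,interpolation=cv2.INTER_CUBIC))
E
```

```text
[571.46411382  65.66706859 199.32447172] [-0.32037604 -0.05859042 -1.26481981] 27.514392237301006 [ 4.73776265e-04  8.42390115e-01 -5.38867686e-01 -5.34884673e-04]
```

View pics/c14.png

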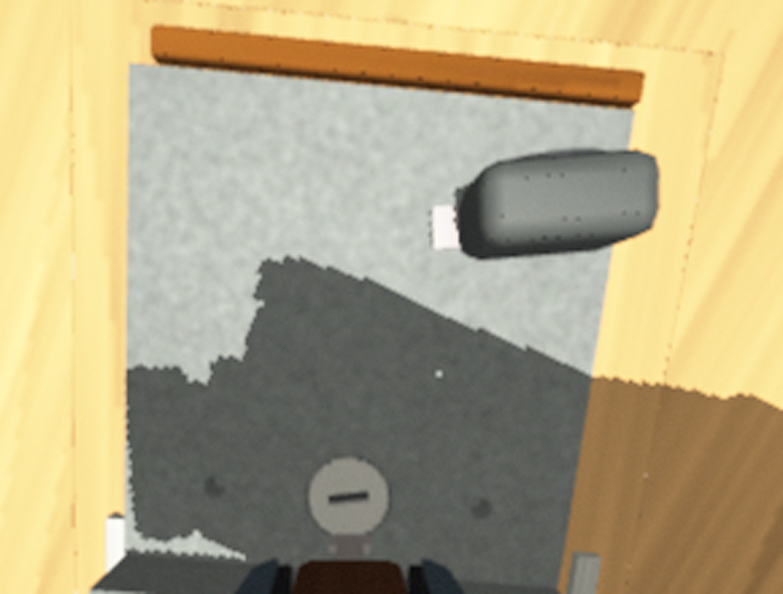

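```bash
python3 - <<'E'
from h import *
w=load('w16')
D=lambda l:np.array(l)/2.7+[130,0]-.3
p=atz(w,D([(330,500),(368,493.5)]),44);v=p[1]-p[0]; a=np.degrees(np.arctan2(v[1],v[0])); print(p,a); print('cam deg',(90+19.8-a)%180)
cv2.imwrite('pics/c15.png',cv2.resize(cv2.imread('pics/s16.png')[150:270,170:330],None,fx=4.5,fy=4.5,interpolation=cv2.INTER_CUBIC))
cv2.imwrite('pics/c16.png',cv2.resize(cv2.imread('pics/w16.png')[160:205,230:290],None,fx=10,fy=10,interpolation=cv2.INTER_CUBIC))
E
```

```text
[[577.57179473  71.50429416  44.        ]
 [563.39426423  61.69480015  44.        ]] -145.320474435121
cam deg 75.12047443512103
```

View pics/c16.png

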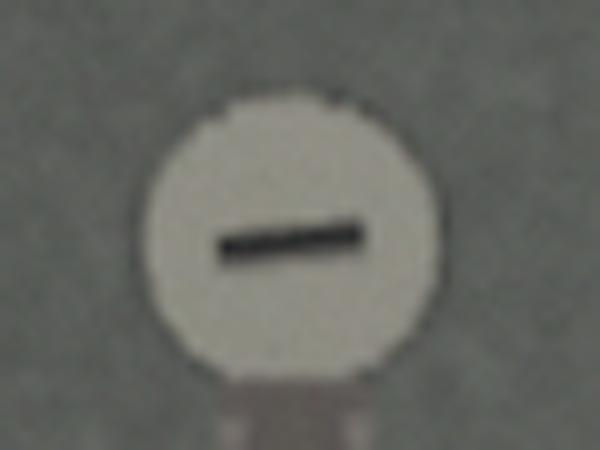

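View pics/c15.png

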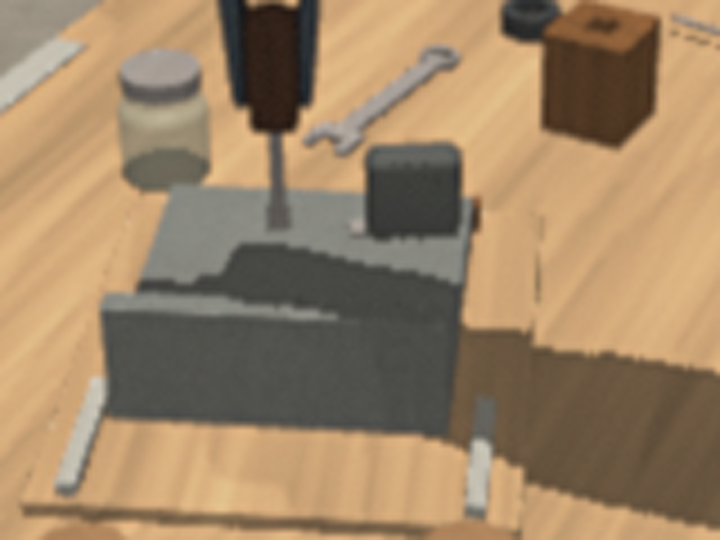

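```bash
python3 - <<'E'
from h import *
def slot(n,box,y=19.8):
    w=load(n); a=cv2.imread(f'pics/{n}.png').astype(float).mean(2); r0,r1,c0,c1=box
    sub=a[r0:r1,c0:c1]; wt=np.clip(110-sub,0,None); rr,cc=np.mgrid[r0:r1,c0:c1]
    P=np.array([cc[wt>0],rr[wt>0]]).T; q=atz(w,P,44)[:,:2]; W=wt[wt>0]
    m=np.average(q,axis=0,weights=W); C=np.cov(q.T,aweights=W); e,v=np.linalg.eigh(C); u=v[:,1]
    print(n,sub.min(),sub.max(),m,np.sqrt(e*12),'cam deg',(90+y-np.degrees(np.arctan2(u[1],u[0])))%180)
slot('w16',(180,188,250,268))
slot('w2',(150,158,258,276))
slot('w5',(154,161,255,275))
w=load('w16');q=w['s']['orientation'];print(np.degrees(2*np.arctan2(q[2],q[1])))
E
```

```text
w16 44.0 140.66666666666666 [570.86076634  66.91790398] [ 3.32452117 17.24901003] cam deg 78.62997455016801
w2 42.0 144.0 [570.85139381  67.62897639] [ 3.57172807 17.30340719] cam deg 177.39994725871566
w5 40.0 134.66666666666666 [570.77316405  67.74308417] [ 3.83672656 17.10277128] cam deg 177.78439708392105
-65.21319983313762
```

move_arm(commands=[0, 0, 1, 0, 0, 1, -0.5, 0, 2, 0, 0, 2, -1, 0, 3.1, 0, 0, 3, -1.5, 0, 3.1, 0, 0, 4, -2, 0, 3.1, 0, 0, 5])

```text
clock: 19.65
tcp_pos: [551.9, 65.7, 230.1]
orientation: [-0.0, 0.977, -0.215, 0.0]
ft_force: [0.1, 0.2, -1.6]
width: 27.9
```

move_arm(commands=[-0.4, 0, 0, 0, 0, 1, -0.8, 0, 0, 0, 0, 2, -1, 0, 0, 0, 0, 3, -1, 0, 0, 0, 0, 4, -1, 0, 0, 0, 0, 5])

```text
clock: 20.15
tcp_pos: [541.8, 65.7, 229.7]
orientation: [0.0, 0.991, 0.132, 0.0]
ft_force: [0.0, 0.4, -1.4]
width: 27.9
```

```bash
python3 - <<'E'
from h import *
c,s=snap('wrist','w17'); print(s['tcp_pos'],s['ft_force'],s['width'],s['orientation'])
cv2.imwrite('pics/c17.png',cv2.resize(cv2.imread('pics/w17.png')[40:225,150:350],None,fx=3,fy=3,interpolation=cv2.INTER_CUBIC))
E
```

```text
[541.81904772  65.72680316 229.73523633] [ 0.02014139  0.41477921 -1.37065263] 27.929480825764248 [4.90048108e-05 9.91311793e-01 1.31532985e-01 4.52761877e-06]
```

View pics/c17.png

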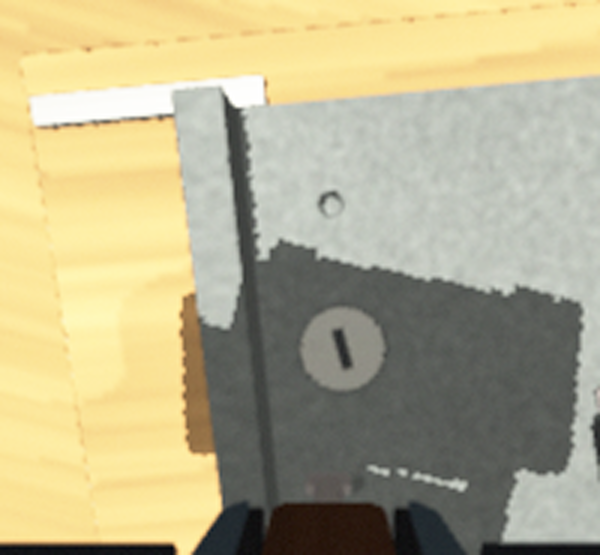

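```bash
python3 - <<'E'
from h import *
d=load('w17')
C=lambda l:np.array(l)/3+[150,40]-0.33
jy=np.array([-.3387,.9409]);d0=np.array([571,67.5])
po=atz(d,C([(175,93),(220,500)]),92);pi=atz(d,C([(222,88),(263,470)]),92);b=atz(d,C([(247,110),(262,260)]),44)
for q in (po,pi,b):print((q[:,:2]-d0)@jy)
a=cv2.imread('pics/w17.png').astype(float).mean(2)
r0,r1,c0,c1=146,166,257,271
sub=a[r0:r1,c0:c1]; wt=np.clip(100-sub,0,None); rr,cc=np.mgrid[r0:r1,c0:c1]
q=atz(d,np.array([cc[wt>0],rr[wt>0]]).T,44)[:,:2]; W=wt[wt>0]; e,v=np.linalg.eigh(np.cov(q.T,aweights=W)); u=v[:,1]
print(np.sqrt(e*12),(109.8-np.degrees(np.arctan2(u[1],u[0])))%180)
E
```

```text
[51.04713006 52.33143257]
[34.72565358 34.45274595]
[30.66600261 30.61093607]
[ 3.69920087 16.4183009 ] 78.50760696994092
```

move_arm(commands=[-0.3, -4.5, 0, 0, 0, 1, -0.6, -9, 0, 0, 0, 2, -0.9, -13.5, 0, 0, 0, 3, -1.1, -18, 0, 0, 0, 4, -1.2, -20, 0, 0, 0, 5])

```text
clock: 20.7
tcp_pos: [529.6, -137.0, 229.9]
orientation: [0.0, 0.888, 0.461, 0.0]
ft_force: [1.7, 0.7, -0.6]
width: 27.9
```

move_arm(commands=[-0.3, -4.5, 0, 0, 0, 1, -0.5, -9, 0, 0, 0, 1.81, -0.8, -13.5, 0, 0, 0, 1.81, -1, -17, 0, 0, 0, 1.81, -1, -19, 0, 0, 0, 1.81])

```text
clock: 21.2
tcp_pos: [519.5, -326.6, 229.7]
orientation: [0.0, 0.824, 0.567, -0.0]
ft_force: [0.8, 1.4, -2.1]
width: 27.8
```

move_arm(commands=[0, 0, 0, 0, 0, 0, 0, 0, 0, 0, 0, 0, 0, 0, 0, 0, 0, 0, 0, 0, 0, 0, 0, 0, 0, 0, 0, 0, 0, 0])

```text
clock: 21.7
tcp_pos: [520.2, -323.4, 229.9]
orientation: [-0.0, 0.823, 0.569, 0.0]
ft_force: [0.3, -0.4, -0.9]
width: 27.8
```

```bash
python3 v.py w18
```

```text
[ 520.16692228 -323.40825718  229.87969775] [ 0.32248699 -0.40956394 -0.89113828] [ 0.02974488 -0.07629702 -0.04973666] [-1.26693203e-06  8.22556145e-01  5.68683910e-01  1.10688328e-05]
```

View pics/w18.png

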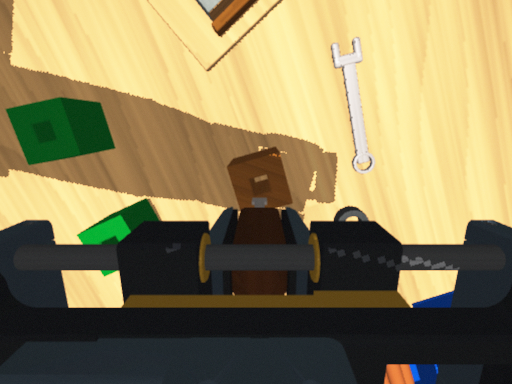

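move_arm(commands=[0, -0.04, -2, 0, 0, 0, 0, -0.04, -4, 0, 0, 0, 0, -0.04, -5.5, 0, 0, 0, 0, -0.04, -6.2, 0, 0, 0, 0, -0.04, -7, 0, 0, 0])

```text
clock: 22.25
tcp_pos: [520.2, -324.6, 159.6]
orientation: [0.0, 0.823, 0.568, 0.0]
ft_force: [0.2, 0.9, -0.7]
width: 28.0
```

move_arm(commands=[0, 0, -1, 0, 0, 0, 0, 0, -2, 0, 0, 0, 0, 0, -3, 0, 0, 0, 0, 0, -4, 0, 0, 0, 0, 0, -5, 0, 0, 0])

```text
clock: 22.75
tcp_pos: [520.0, -324.6, 108.9]
orientation: [-0.0, 0.823, 0.568, -0.0]
ft_force: [0.0, -0.5, -1.6]
width: 27.7
```

move_arm(commands=[0, 0, -0.3, 0, 0, 0, 0, 0, -0.6, 0, 0, 0, 0, 0, -0.9, 0, 0, 0, 0, 0, -1, 0, 0, 0, 0, 0, -1, 0, 0, 0])

```text
clock: 23.25
tcp_pos: [520.1, -324.6, 99.9]
orientation: [0.0, 0.823, 0.568, 0.0]
ft_force: [-0.1, -0.4, -1.4]
width: 27.6
```

move_arm(commands=[0, 0, -0.05, 0, 0, 0, 0, 0, -0.1, 0, 0, 0, 0, 0, -0.12, 0, 0, 0, 0, 0, -0.12, 0, 0, 0, 0, 0, -0.12, 0, 0, 0])

```text
clock: 23.75
tcp_pos: [520.0, -324.6, 98.8]
orientation: [0.0, 0.823, 0.568, 0.0]
ft_force: [-0.5, 0.5, 2.4]
width: 27.8
```

move_arm(commands=[0, 0, 0, 0, 0, 0, 0, 0, 0, 0, 0, 0, 0, 0, 0, 0, 0, 0, 0, 0, 0, 0, 0, 0, 0, 0, 0, 0, 0, 0], grip=-0.3)

```text
clock: 24.25
tcp_pos: [520.0, -324.6, 98.6]
orientation: [-0.0, 0.823, 0.568, -0.0]
ft_force: [-0.6, -0.4, 0.1]
width: 59.0
```

move_arm(commands=[0, 0, 0, 0, 0, 0, 0, 0, 1, 0, 0, 0, 0, 0, 4, 0, 0, 0, 0, 0, 8, 0, 0, 0, 0, 0, 12, 0, 0, 0], grip=-0.5)

```text
clock: 24.75
tcp_pos: [519.7, -324.4, 220.5]
orientation: [-0.0, 0.823, 0.568, -0.0]
ft_force: [0.1, -0.7, 0.2]
width: 68.6
```

move_arm(commands=[-1.5, -2, 2, 0, 0, 0, -3, -4, 4, 0, 0, 0, -4, -6, 5, 0, 0, 0, -4, -6, 5, 0, 0, 0, -4, -6, 5, 0, 0, 0])

```text
clock: 25.25
tcp_pos: [479.8, -384.6, 269.0]
orientation: [0.0, 0.823, 0.568, 0.0]
ft_force: [-0.7, -0.0, -0.4]
width: 68.5
```

```bash
python3 - <<'E'
from h import *
c,s=snap('wrist','w20'); print(s['tcp_pos'],s['ft_force'],s['width'],s['clock'])
snap('side','s20');snap('top','t20')
a=cv2.imread('pics/t20.png')[115:290,165:405]
b=cv2.imread('pics/s20.png')[120:270,170:400]
cv2.imwrite('pics/c20.png',cv2.resize(a,None,fx=3.3,fy=3.3,interpolation=cv2.INTER_CUBIC))
cv2.imwrite('pics/c21.png',cv2.resize(b,None,fx=3.4,fy=3.4,interpolation=cv2.INTER_CUBIC))
E
```

```text
[ 479.84525586 -384.60027137  269.02290604] [-0.65692509 -0.03332176 -0.41760315] 68.50415597374624 25.25
```

View pics/c20.png

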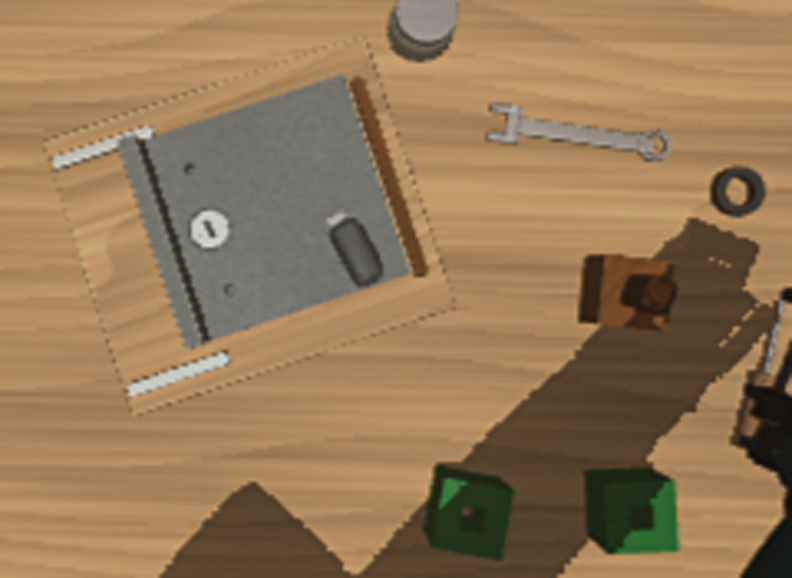

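View pics/c21.png

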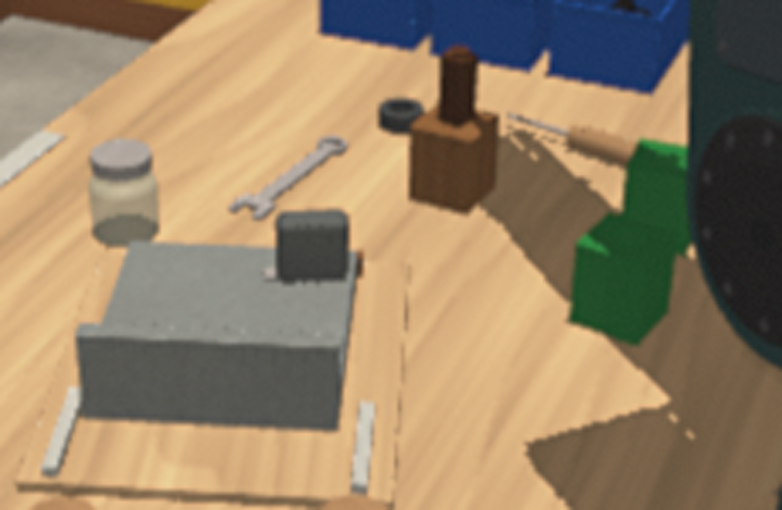

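View pics/w20.png

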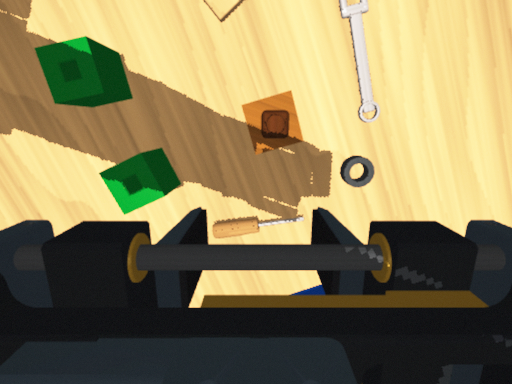

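The pictures show the panel flush against the board and the slot turned. The driver is upright in the brown stand (wrist view at (275,123)), the other things are where they were, and the arm is clear.

```bash
python3 -c "
from plant import close_job
print(close_job())"
```

```text
the job is handed in; nothing more can be done
None
```

The job is done and handed in at about 25 s of the 72 s allowed. All my last checks passed and none disagreed.

- **Panel:** I pushed it onto the buffers with about 9 N at most. After release it stood off about 2–3 mm, inside the 6 mm the cam needs to catch the bolt head.
- **Blade and cam:** The blade went into the slot with under 3 N, guided by the wrist camera. I turned the disc clockwise about 81°, with side forces up to about 6 N and about 0.17 N m, and never reached the stop. The disc rests at about 1.37 rad, measured in two pictures as 78.6° and 78.5°, above the 1.25 rad needed.
- **Panel now:** Its outer face measures at the zero-gap place to within about 1 mm, so it is tight against the board.
- **Screwdriver:** It is back upright in the brown wooden stand. Its underside touched the rim with about 2 N before I let go.
- **Other things:** In the last pictures nothing else had moved visibly, and the arm was clear of everything.

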